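# Load the sample drawer and shut it

### The arm

A 6-joint arm with a two-finger parallel gripper is mounted at the origin on the work surface. World frame = base frame: x ahead of the robot, y to its left, z up, the work surface at z = 0. Lengths are in m, angles in rad, forces in N, time in s.
With the tool pointing down it reaches from about 0.35 to 0.975 m from the base axis. Payload 4.9 kg.
Tool frame: the origin (TCP) lies at the very end of the fingers, on their centre line; the grasp point (between the pads) lies 19 mm behind it; x points along the fingers, z is the direction in which the jaws open and shut, and the axes are right-handed (so a half turn about x gives the same grasp; the last joint's range is limited). The gripper opens to 85 mm and grips with 20 to 120 N. Pads are 22 mm wide; open, the fingers measure 114 mm over their backs; the gripper's body (76 mm by 85 mm) begins 54 mm behind the grasp point. The pads swing forward as they close: fully open they stand 13 mm farther back than shut.
Start: joints at [1.083, 0.053, 1.613, -0, 1.476, -0.119], TCP at [0.225, 0.583, 0.231] pointing down, gripper open.
Joint ranges: [-3.01, 3.01], [-1.01, 2.22], [0.06, 2.58], [-1.02, 4.17], [0.09, 2.62], [-3.14, 3.14]. Speed limits (rad/s): [2.57, 2.57, 3.14, 3.14, 3.14, 3.14].

### API

Orientations are given as a unit quaternion [w, x, y, z].
In Python, from plant import manip, vision, job gives the robot as it stands.
- The arm moves only by the tool servo_tool, never from a script. Its arguments are lists of equal length, an entry for each row: "twist": the turn, a rotation vector about the world's x, y, z in rad, a list of three; "xyz": the shift along the world's x, y, z in cm, a list of three; "fingers": the opening, from 0 (shut) to 1 (fully open). In form: {"twist": [[wx, wy, wz], ...], "xyz": [[x, y, z], ...], "fingers": [fingers, ...]}. A call has 1 to 8 rows; each row shifts and turns the commanded pose from where the row before left it; what a row does not reach is not made up. A row lasts 1/8 s, in which the tool goes at most 62.5 mm and 10.7 degrees, less where a joint would pass 70% of its speed; a pose out of reach is approached as far as the arm can. A call with a gripper value outside its range is refused whole. The fingers move at their own pace and stop on an object; the grip force is fixed at half the most. Time passes only in rows, so rows that do not move let the fingers close. It gives the time, the measured TCP pose, the force and the opening at its end, in the units of the state.
- manip.state(): the state, without advancing time (a new reading comes with each control period).
- vision.grab_frame(name): name is "scene" or "side" or "wrist"; returns the picture (420x560x3 uint8, red, green, blue); there is no depth.
- vision.get_calibration(name): a dict with "camera_matrix" (3x3 intrinsics, pixels), "origin" and "orientation" of the camera in the world; the wrist camera has in their place "mount" (4x4, takes a point from camera to tool coordinates, whose origin is the TCP and whose axes are the tool frame's). Camera axes: x right, y up, looking along -z (the intrinsics and any distortion apply to the point x, -y, -z); pixel columns grow to the right and rows downward; lengths in m; the calibration is good to about 2 mm. A picture is of the moment at which its call begins: read the wrist's pose just before it. get_calibration takes no time and is no camera call.
- job.job_done(): hands the job in, once; it reports no verdict.
Trained networks look in the newest picture that a camera, given by its name, has taken for a name from the list of things; names that differ only in an ending like _2 or _b are one class to them, and where a whole thing is asked for, a point or a joint stands for the part that bears it (a point fixed in the world has none). Each returns a list of dicts, best first, with "score" (0 to 1); they miss things now and then, are a little off and sometimes report something else, mostly with a low value. They report only what shows in the picture. A call takes as long as a camera call. They do not tell look-alikes from the thing itself.
- vision.spot_in(camera, label): "extent" ([centre column, centre row, width, height] in pixels, round what is visible of it).
The state is a dict: "time": time; "joint_pos": joint angles; "joint_vel": joint speeds; "joint_efforts": joint torques, N m; "tool_pos": TCP position; "tool_rot": TCP orientation; "contact_force": force on the tool from outside, world axes, zero at the start; "ft_torque": the same for the moment, N m; "gripper_width": opening from 0.0 (shut) to 1.0 (fully open).
Only numpy, scipy, OpenCV 4.12 (cv2) and the standard library are available. Lean on these libraries where they do the work, as an engineer would, in place of code of your own. Each camera call takes 0.05 s, during which the arm holds its last target.

### The job

Take the plain tin without a spout out of the open sample drawer and stand it in the grey tote. Pick every spouted sample tin out of the tote and stand it upright in the drawer with its spout pointing straight at the drawer's front (the handle side), leaving the other things in the tote; then push the drawer fully home until it clicks in at its detent. Leave the other things on the bench where they are.

Things in the scene. Friction and masses are not known exactly. Their poses are not given: they have to be found in the camera images.
- drawer (a joint): Slide of the drawer: 0 = fully home, grows as it opens towards the robot, 0.16 at most; it starts 0.13 to 0.155 m open. Friction 1.5 N; a sprung roller detent resists the push (about 7 N in all) from 13 to 6 mm before home, then draws the drawer home; short of that it springs back out. Seated = under 4 mm.
- drawer_in (a point): Centre of the drawer's inner floor (moves with the drawer), 20 mm above the bench; x points from the drawer's front to its back (the way to push), z up. Inside 202 mm (x) by 286 mm (y); side walls 28 mm above this floor. Front panel (pale blue): inner face at x = -0.105, 15 mm thick, top 68 mm above the floor.
- unit: White bench-top drawer unit (fixed, left or right of the tote, turned up to 0.12 rad): 330 mm wide, 220 mm deep, 100 mm high, 68 mm clear between drawer floor and its top board. x, z as the drawer's. Origin on the bench, 100 mm in front of the shell. With the drawer open by q, the front q metres of its floor are uncovered.
- drawer_handle (a point): Centre of the drawer's steel bar handle (moves with the drawer): a round bar of about 10 mm along y, 130 mm long, 35 mm in front of the blue front panel, 70 mm above the bench. Can be pushed, or pinched from above.
- tote_in (a point): Centre of the inner floor of the grey plastic tote (fixed, 270 x 270 x 32 mm outside, 4 mm walls and floor), 4 mm above the bench; axes along its sides, z up. It stands beside the drawer unit.
- blank_drawer: Steel tin, body 48 mm across, 32 mm high to its flat lid; on the lid an upright grip fin 40 mm long (tin's x), 12 mm thick (y), 32 to 54 mm high. Origin: centre of underside; z up. No spout. It starts in the open drawer and must go into the tote, which has at least two free places 78 mm from their neighbours in a 3 x 3 grid.
- blank_tote: Steel tin, body 48 mm across, 32 mm high to its flat lid; on the lid an upright grip fin 40 mm long (tin's x), 12 mm thick (y), 32 to 54 mm high. Origin: centre of underside; z up. No spout. It starts in the tote and stays there.
- weight: Steel weight, 38 mm across, 46 mm high with a knob on top; origin at centre of underside; in the tote, stays there.
- jar: Small white plastic jar with metal lid, 42 mm across, 48 mm high; origin at centre of underside; in the tote, stays there.
- beaker: Glass beaker, 68 mm across, 90 mm high, on the bench; bystander.
- bottle: White plastic bottle, 60 mm across, 150 mm high, on the bench; bystander.
- spoon: Spoon lying on the bench in front of the robot; bystander.
- spatula: Spatula lying on the bench to the right; bystander.
- bowl: White bowl, 100 mm across, on the bench to the right; bystander.
- tin1: Steel tin, body 48 mm across, 32 mm high to its flat lid; on the lid an upright grip fin 40 mm long (tin's x), 12 mm thick (y), 32 to 54 mm high. Origin: centre of underside; z up. Spout 15 mm wide on the side, in line with the fin, reaching 38 mm from the axis at 14 to 30 mm height; +x points out along it. 0.12 kg. Three or four such tins, upright in the tote at first; absent ones read None.
- tin2: Steel tin, body 48 mm across, 32 mm high to its flat lid; on the lid an upright grip fin 40 mm long (tin's x), 12 mm thick (y), 32 to 54 mm high. Origin: centre of underside; z up. Spout 15 mm wide on the side, in line with the fin, reaching 38 mm from the axis at 14 to 30 mm height; +x points out along it. 0.12 kg. Three or four such tins, upright in the tote at first; absent ones read None.
- tin3: Steel tin, body 48 mm across, 32 mm high to its flat lid; on the lid an upright grip fin 40 mm long (tin's x), 12 mm thick (y), 32 to 54 mm high. Origin: centre of underside; z up. Spout 15 mm wide on the side, in line with the fin, reaching 38 mm from the axis at 14 to 30 mm height; +x points out along it. 0.12 kg. Three or four such tins, upright in the tote at first; absent ones read None.
- tin4: Steel tin, body 48 mm across, 32 mm high to its flat lid; on the lid an upright grip fin 40 mm long (tin's x), 12 mm thick (y), 32 to 54 mm high. Origin: centre of underside; z up. Spout 15 mm wide on the side, in line with the fin, reaching 38 mm from the axis at 14 to 30 mm height; +x points out along it. 0.12 kg. Three or four such tins, upright in the tote at first; absent ones read None.
Mind the look-alikes: they are no part of the job. Leave any orange or turquoise look-alike of the blank_drawer alone.

How it is judged:
On the way, in this order (a step that is already met when the one before it is completed fails the run):
1. every spouted tin stands in the open drawer, spout to its front (x of tin1 in the frame of drawer_in between -0.1 and 0.1 m and y of tin1 in the frame of drawer_in between -0.145 and 0.145 m and z of tin1 in the frame of drawer_in between -0.01 and 0.01 m and angle between each of tin1, tin2, tin3, tin4's own z axis and vertical below 0.15 rad and angle between the x axis of each of tin1, tin2, tin3, tin4 and the x axis of drawer_in, either way round below 0.35 rad and x of drawer_handle in the frame of tin1 above 0.03 m and x of tin2 in the frame of drawer_in between -0.1 and 0.1 m and y of tin2 in the frame of drawer_in between -0.145 and 0.145 m and z of tin2 in the frame of drawer_in between -0.01 and 0.01 m and x of drawer_handle in the frame of tin2 above 0.03 m and x of tin3 in the frame of drawer_in between -0.1 and 0.1 m and y of tin3 in the frame of drawer_in between -0.145 and 0.145 m and z of tin3 in the frame of drawer_in between -0.01 and 0.01 m and x of drawer_handle in the frame of tin3 above 0.03 m and x of tin4 in the frame of drawer_in between -0.1 and 0.1 m and y of tin4 in the frame of drawer_in between -0.145 and 0.145 m and z of tin4 in the frame of drawer_in between -0.01 and 0.01 m and x of drawer_handle in the frame of tin4 above 0.03 m and value of joint drawer above 0.06 m), for 0.2 s.
2. the drawer is pushed home past its detent (value of joint drawer below 0.004 m), for 0.2 s.
At the end, for the whole second after the job is handed in: Drawer under 4 mm open; every spouted tin upright on its floor, spout within 0.35 rad of straight to the front; the plain tin from the drawer upright on the tote's floor; the other plain tin, weight and jar still in the tote; all at rest (x of tin1 in the frame of drawer_in between -0.1 and 0.1 m and y of tin1 in the frame of drawer_in between -0.145 and 0.145 m and z of tin1 in the frame of drawer_in between -0.01 and 0.01 m and angle between each of tin1, tin2, tin3, tin4's own z axis and vertical below 0.15 rad and angle between the x axis of each of tin1, tin2, tin3, tin4 and the x axis of drawer_in, either way round below 0.35 rad and x of drawer_handle in the frame of tin1 above 0.03 m and x of tin2 in the frame of drawer_in between -0.1 and 0.1 m and y of tin2 in the frame of drawer_in between -0.145 and 0.145 m and z of tin2 in the frame of drawer_in between -0.01 and 0.01 m and x of drawer_handle in the frame of tin2 above 0.03 m and x of tin3 in the frame of drawer_in between -0.1 and 0.1 m and y of tin3 in the frame of drawer_in between -0.145 and 0.145 m and z of tin3 in the frame of drawer_in between -0.01 and 0.01 m and x of drawer_handle in the frame of tin3 above 0.03 m and x of tin4 in the frame of drawer_in between -0.1 and 0.1 m and y of tin4 in the frame of drawer_in between -0.145 and 0.145 m and z of tin4 in the frame of drawer_in between -0.01 and 0.01 m and x of drawer_handle in the frame of tin4 above 0.03 m and x of blank_drawer in the frame of tote_in between -0.13 and 0.13 m and y of blank_drawer in the frame of tote_in between -0.13 and 0.13 m and z of blank_drawer in the frame of tote_in between -0.01 and 0.012 m and angle between blank_drawer's own z axis and vertical below 0.2 rad and x of blank_tote in the frame of tote_in between -0.13 and 0.13 m and y of blank_tote in the frame of tote_in between -0.13 and 0.13 m and z of blank_tote in the frame of tote_in between -0.01 and 0.03 m and x of weight in the frame of tote_in between -0.13 and 0.13 m and y of weight in the frame of tote_in between -0.13 and 0.13 m and z of weight in the frame of tote_in between -0.01 and 0.03 m and x of jar in the frame of tote_in between -0.13 and 0.13 m and y of jar in the frame of tote_in between -0.13 and 0.13 m and z of jar in the frame of tote_in between -0.01 and 0.03 m and linear speed of each of tin1, tin2, tin3, tin4, blank_drawer below 0.02 m/s and value of joint drawer below 0.004 m); the robot touches nothing.
It fails at once if the beaker on the bench is disturbed (distance of beaker from where it was at the start of the episode above 0.04 m).
It fails at once if the bottle on the bench is disturbed (distance of bottle from where it was at the start of the episode above 0.04 m).
It fails at once if the spoon on the bench is disturbed (distance of spoon from where it was at the start of the episode above 0.04 m).
It fails at once if the spatula on the bench is disturbed (distance of spatula from where it was at the start of the episode above 0.04 m).
It fails at once if the bowl on the bench is disturbed (distance of bowl from where it was at the start of the episode above 0.04 m).
Of tin1, tin2, tin3, tin4 only 3 to 4 are there at a start; the rules pass over those that are not, and their reading is None.
At some moment in a run one of tin1, tin2, tin3, tin4 may be knocked a few centimetres aside while the robot is not near it.
It also fails if it takes over 210 s, if anything falls off the work surface, if the arm or the gripper's body presses on something with over 40 N, if the wrist force passes 120 N, or if a joint passes its speed limit or range.

## Working session

There is one attempt and no reset: what is moved stays moved. The work goes in short steps, Python scripts to look and compute and a tool call to move; the robot and the scene stay as the last step left them, time stands still between calls to the robot, and variables do not carry over. Pictures are saved under pics/ and viewed, and the job is handed in when it is done.

Besides the shell and the picture viewer there is one more tool, called after "Call:" in YAML: its name, and indented under it one key for each argument. servo_tool: Moves the arm, as the interface text tells. Its arguments: {"type":"object","properties":{"twist":{"type":"array","items":{"type":"array","items":{"type":"number"}}},"xyz":{"type":"array","items":{"type":"array","items":{"type":"number"}}},"fingers":{"type":"array","items":{"type":"number"}}},"required":["twist","xyz","fingers"]}

```bash
ls; mkdir -p pics; cat > h.py <<'E'
import numpy as np, cv2
from scipy.spatial.transform import Rotation as R
from plant import manip, vision, job
def Rq(q): return R.from_quat([q[1],q[2],q[3],q[0]]).as_matrix()
def cam(name, st=None):
    c=vision.get_calibration(name); K=np.array(c["camera_matrix"])
    if name=="wrist":
        st=st or manip.state(); T=np.eye(4); T[:3,:3]=Rq(st["tool_rot"]); T[:3,3]=st["tool_pos"]
        M=T@np.array(c["mount"]); return K,M[:3,:3],M[:3,3],c
    o=np.array(c["orientation"]); 
    return K,(Rq(o) if o.size==4 else o),np.array(c["origin"]),c
def ray(cm,u,v):
    K,Rm,o,_=cm; d=np.linalg.inv(K)@[u,v,1]; return o,Rm@(d*[1,-1,-1])
def onz(cm,u,v,z):
    o,d=ray(cm,u,v); return o+d*(z-o[2])/d[2]
def proj(cm,P):
    K,Rm,o,_=cm; p=Rm.T@(np.array(P)-o); p=K@(p*[1,-1,-1]); return p[:2]/p[2]
def tri(rs):
    A=np.zeros((3,3));b=np.zeros(3)
    for o,d in rs:
        d=d/np.linalg.norm(d);M=np.eye(3)-np.outer(d,d);A+=M;b+=M@o
    return np.linalg.solve(A,b)
def grab(name,fn):
    im=np.array(vision.grab_frame(name)); cv2.imwrite("pics/"+fn+".png",im[:,:,::-1]); return im
def topdown(im,cm,x0,x1,y0,y1,z,s=1000):
    # rows: x decreasing downward, cols: y decreasing rightwards
    W=int((y1-y0)*s);H=int((x1-x0)*s)
    src=np.float32([[0,0],[W,0],[W,H],[0,H]]);dst=np.float32([proj(cm,p) for p in [(x1,y1,z),(x1,y0,z),(x0,y0,z),(x0,y1,z)]])
    M=cv2.getPerspectiveTransform(src,dst); return cv2.warpPerspective(im,M,(W,H),flags=cv2.WARP_INVERSE_MAP|cv2.INTER_LINEAR)
E
python3 - <<'E'
from h import *
st=manip.state();print({k:np.round(v,3).tolist() for k,v in st.items()})
for n in ["scene","side","wrist"]:
    print(n,vision.get_calibration(n)); grab(n,n+"0")
E
```

```text
pics
{'time': 0.0, 'joint_pos': [1.083, 0.053, 1.614, 0.0, 1.476, -0.119], 'joint_vel': [-0.0, 0.002, -0.001, -0.0, 0.001, 0.001], 'joint_efforts': [-0.001, -39.368, -37.017, -0.0, 0.007, 0.0], 'tool_pos': [0.225, 0.582, 0.23], 'tool_rot': [0.583, -0.4, 0.584, 0.4], 'contact_force': [-0.325, -1.003, -0.787], 'ft_torque': [0.036, 0.022, -0.009], 'gripper_width': 1.0}
scene {'camera_matrix': array([[416.43578489,   0.        , 280.15935625],
       [  0.        , 416.43578489, 208.27282802],
       [  0.        ,   0.        ,   1.        ]]), 'origin': array([1.17021515, 0.32323741, 1.22494917]), 'orientation': array([0.51799372, 0.14200394, 0.2319502 , 0.81099722])}
side {'camera_matrix': array([[500.50772452,   0.        , 275.43791493],
       [  0.        , 500.50772452, 206.32927016],
       [  0.        ,   0.        ,   1.        ]]), 'origin': array([ 0.13061831, -0.94008277,  1.19333366]), 'orientation': array([ 0.91370642,  0.35662547, -0.06481013, -0.18373485])}
wrist {'camera_matrix': array([[351.76456661,   0.        , 279.02777951],
       [  0.        , 351.76456661, 208.5018189 ],
       [  0.        ,   0.        ,   1.        ]]), 'mount': array([[ 3.09355984e-04,  3.14905052e-01, -9.49123128e-01,
        -1.43905891e-01],
       [ 7.14366995e-04,  9.49122862e-01,  3.14905197e-01,
         8.00399547e-02],
       [ 9.99999697e-01, -7.75440044e-04,  6.86590610e-05,
         8.39486140e-04],
       [ 0.00000000e+00,  0.00000000e+00,  0.00000000e+00,
         1.00000000e+00]])}
```

View pics/scene0.png

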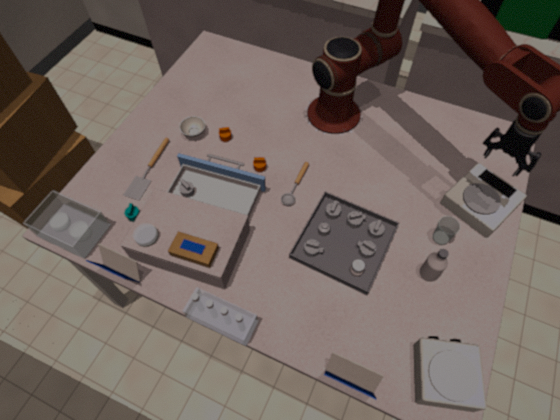

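View pics/side0.png

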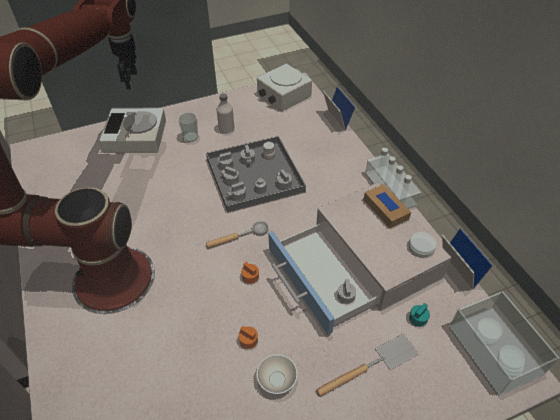

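View pics/wrist0.png

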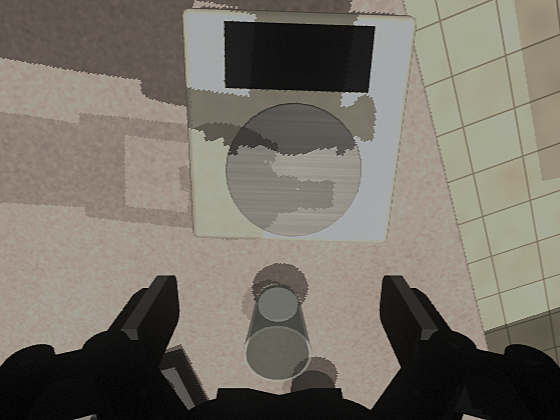

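```bash
python3 - <<'E'
from h import *
cs=cam("scene");cd=cam("side")
a=cv2.imread("pics/scene0.png");b=cv2.imread("pics/side0.png")
# tote corners in scene
for u,v in [(328,195),(398,228),(364,291),(291,250)]: print("tote sc",onz(cs,u,v,.032).round(3))
for u,v in [(207,152),(284,137),(304,188),(226,209)]: print("tote sd",onz(cd,u,v,.032).round(3))
for c,p in [(cs,(224,160)),(cd,(285,290))]: print("handle",onz(c,*p,.07).round(3))
for p in [(178,158),(265,184)]: print("front top sc",onz(cs,*p,.088).round(3))
for p in [(271,235),(329,327)]: print("front top sd",onz(cd,*p,.088).round(3))
print("blank",onz(cs,187,187,.06).round(3),onz(cd,346,290,.06).round(3))
ta=cv2.resize(a[185:300,280:410],None,fx=5,fy=5,interpolation=cv2.INTER_CUBIC)
tb=cv2.resize(b[125:215,195:315],None,fx=5,fy=5,interpolation=cv2.INTER_CUBIC)
cv2.imwrite("pics/z1.png",ta);cv2.imwrite("pics/z2.png",tb)
E
```

```text
tote sc [0.395 0.129 0.032]
tote sc [0.419 0.383 0.032]
tote sc [0.67  0.353 0.032]
tote sc [0.637 0.099 0.032]
tote sd [0.402 0.382 0.032]
tote sd [0.681 0.35  0.032]
tote sd [0.64  0.087 0.032]
tote sd [0.377 0.099 0.032]
handle [ 0.434 -0.251  0.07 ]
handle [ 0.42 -0.27  0.07]
front top sc [ 0.505 -0.391  0.088]
front top sc [ 0.477 -0.068  0.088]
front top sd [ 0.451 -0.096  0.088]
front top sd [ 0.472 -0.421  0.088]
blank [ 0.582 -0.314  0.06 ] [ 0.571 -0.327  0.06 ]
```

View pics/z1.png

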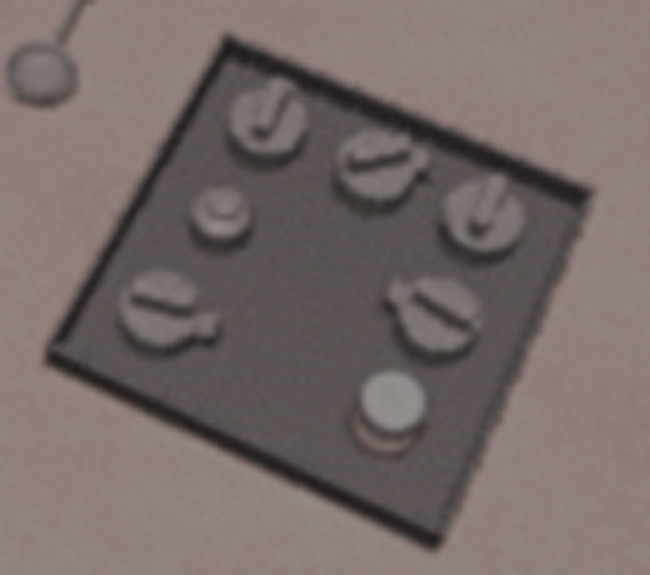

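View pics/z2.png

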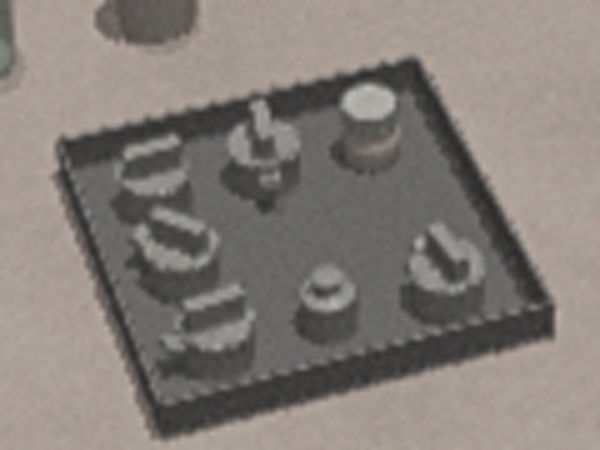

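```bash
python3 - <<'E'
from h import *
st=manip.state();print(Rq(st["tool_rot"]).round(3))
E
```

```text
[[-0.001 -0.933  0.361]
 [-0.001  0.361  0.933]
 [-1.     0.    -0.002]]
```

Call:
servo_tool:
  twist:
    - [0,0,0.05]
    - [0,0,0.05]
    - [0,0,0.05]
    - [0,0,0.05]
    - [0,0,0.05]
    - [0,0,0.05]
    - [0,0,0.05]
    - [0,0,0.02]
  xyz:
    - [3.5,-4.5,1]
    - [3.5,-4.5,1]
    - [3.5,-4.5,1]
    - [3.5,-4.5,1]
    - [3.5,-4.5,1]
    - [3.5,-4.5,1]
    - [3.5,-4.5,1]
    - [0,-1.5,0]
  fingers: [1,1,1,1,1,1,1,1]

```text
time: 1.15
tool_pos: [0.4723, 0.2505, 0.3019]
tool_rot: [0.501, -0.5, 0.5, 0.499]
contact_force: [-0.3, 0.5, -0.2]
gripper_width: 0.999
```

Call:
servo_tool:
  twist:
    - [0,0,0]
    - [0,0,0]
  xyz:
    - [0,0,0]
    - [0,0,0]
  fingers: [1,1]

```text
time: 1.4
tool_pos: [0.4699, 0.2535, 0.3009]
tool_rot: [0.499, -0.5, 0.5, 0.501]
contact_force: [-0.3, 0.8, 1.1]
gripper_width: 1.0
```

```bash
python3 - <<'E'
from h import *
import json
st=manip.state();im=grab("wrist","w1");json.dump({k:np.array(v).tolist() for k,v in st.items()},open("w1.json","w"))
print(st["tool_pos"],Rq(st["tool_rot"]).round(3),st["joint_pos"])
cm=cam("wrist",st)
cv2.imwrite("pics/td1.png",cv2.resize(topdown(im,cm,.36,.72,.06,.42,.04)[:,:,::-1],None,fx=1.6,fy=1.6))
E
```

```text
[0.46988536 0.2535058  0.30091721] [[-0.001 -1.    -0.002]
 [ 0.    -0.002  1.   ]
 [-1.     0.001  0.   ]] [ 3.55132522e-01 -1.97932920e-01  1.73594567e+00  3.62041617e-04
  1.60410990e+00 -1.21723410e+00]
```

View pics/w1.png

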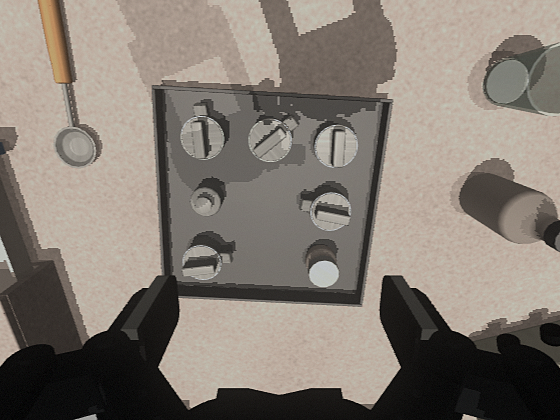

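View pics/td1.png

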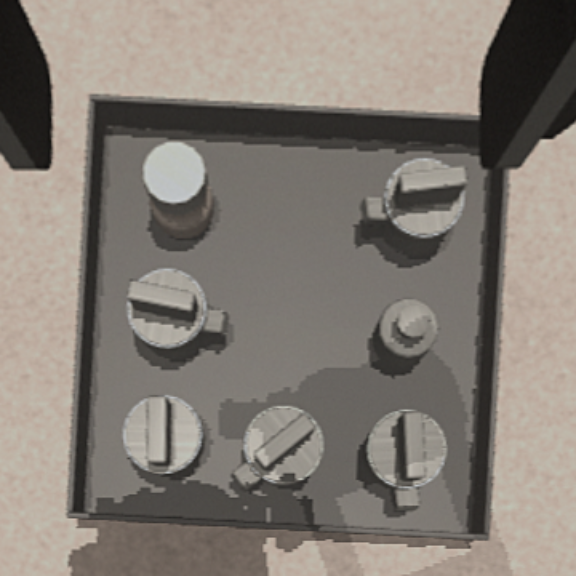

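Call:
servo_tool:
  twist:
    - [0,0,0]
    - [0,0,0]
    - [0,0,0]
    - [0,0,0]
    - [0,0,0]
    - [0,0,0]
    - [0,0,0]
  xyz:
    - [0,-5,1]
    - [0,-5,1]
    - [0,-5,1]
    - [0,-5,1]
    - [0,-5,1]
    - [0,0,0]
    - [0,0,0]
  fingers: [1,1,1,1,1,1,1]

```text
time: 2.33
tool_pos: [0.4703, 0.0039, 0.351]
tool_rot: [0.5, -0.5, 0.499, 0.501]
contact_force: [-0.8, -0.4, 0.3]
gripper_width: 0.999
```

```bash
python3 - <<'E'
from h import *
import json
st=manip.state();im=grab("wrist","w2");json.dump({k:np.array(v).tolist() for k,v in st.items()},open("w2.json","w"))
print(st["tool_pos"])
E
```

```text
[0.47028264 0.00391176 0.3510005 ]
```

Call:
servo_tool:
  twist:
    - [0,0,0]
    - [0,0,0]
    - [0,0,0]
    - [0,0,0]
    - [0,0,0]
    - [0,0,0]
    - [0,0,0]
  xyz:
    - [0,-5,0]
    - [0,-5,0]
    - [0,-5,0]
    - [0,-5,0]
    - [0,-5,0]
    - [0,0,0]
    - [0,0,0]
  fingers: [1,1,1,1,1,0.5,0.5]

```text
time: 3.25
tool_pos: [0.4708, -0.2456, 0.3508]
tool_rot: [0.499, -0.5, 0.499, 0.501]
contact_force: [0.7, 0.4, 0.6]
gripper_width: 0.606
```

```bash
python3 - <<'E'
from h import *
import json
st=manip.state();im=grab("wrist","w3");json.dump({k:np.array(v).tolist() for k,v in st.items()},open("w3.json","w"))
print(st["tool_pos"],st["joint_pos"],st["gripper_width"])
E
```

```text
[ 0.47080143 -0.24555067  0.35078024] [-6.21246103e-01 -2.14550128e-01  1.66914645e+00  5.72785504e-04
  1.68821995e+00 -2.19509905e+00] 0.6055316279857748
```

View pics/w2.png

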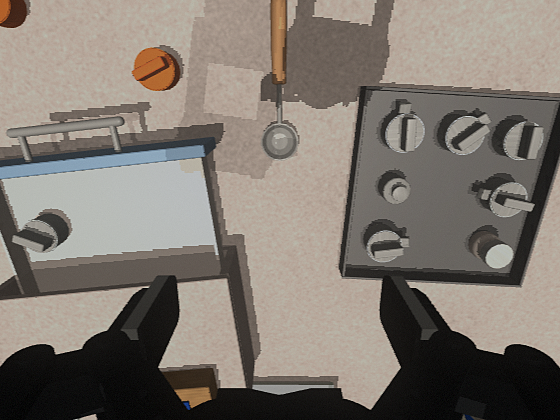

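View pics/w3.png

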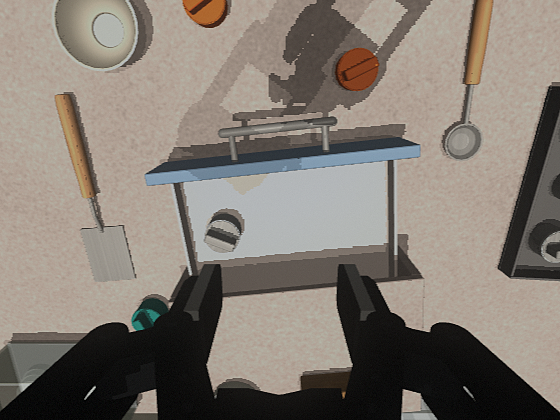

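```bash
python3 - <<'E'
import cv2
a=cv2.imread("pics/w1.png");b=cv2.imread("pics/w2.png");c=cv2.imread("pics/w3.png")
def z(im,x0,x1,y0,y1,f,fn): cv2.imwrite("pics/"+fn+".png",cv2.resize(im[y0:y1,x0:x1],None,fx=f,fy=f,interpolation=cv2.INTER_CUBIC))
z(a,165,375,95,165,3.8,"z1a");z(a,165,375,180,295,3.8,"z1b")
z(b,345,555,85,165,3.8,"z2a");z(b,345,555,165,285,3.8,"z2b")
z(c,140,430,105,300,2.75,"z3")
E
```

```text
(no output)
```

View pics/z1a.png

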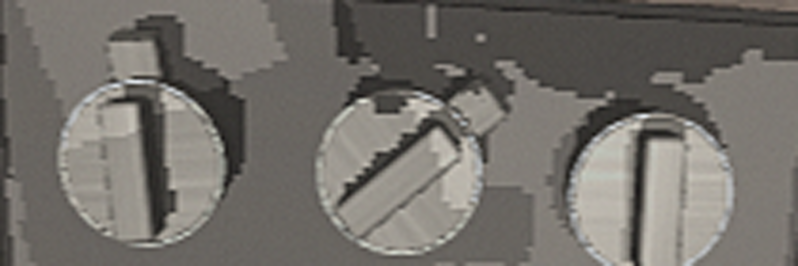

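View pics/z1b.png

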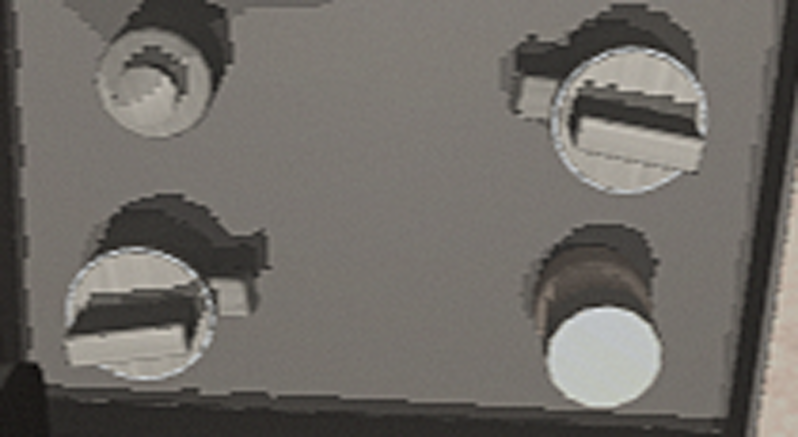

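View pics/z2a.png

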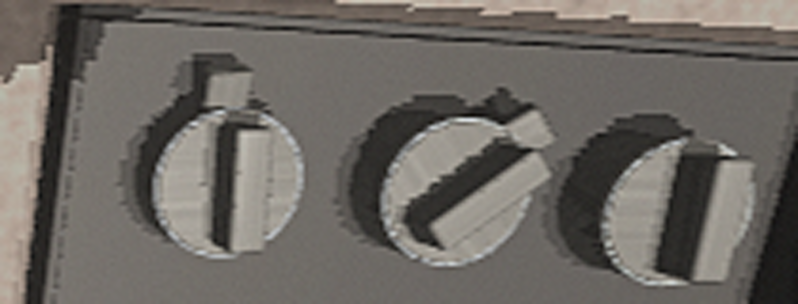

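View pics/z2b.png

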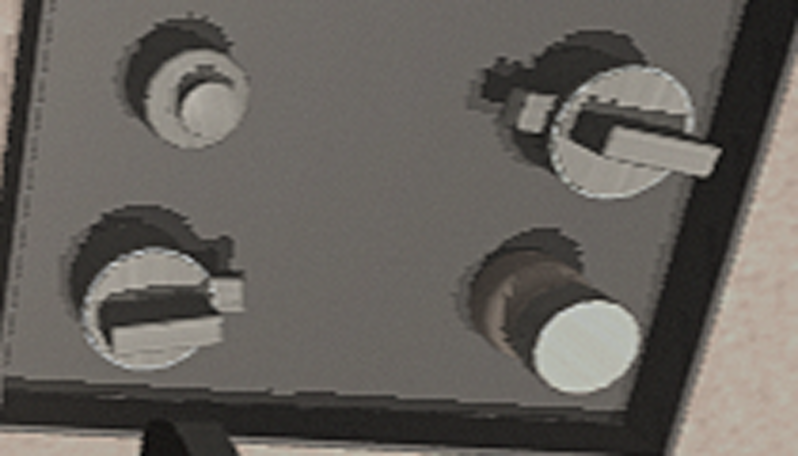

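View pics/z3.png

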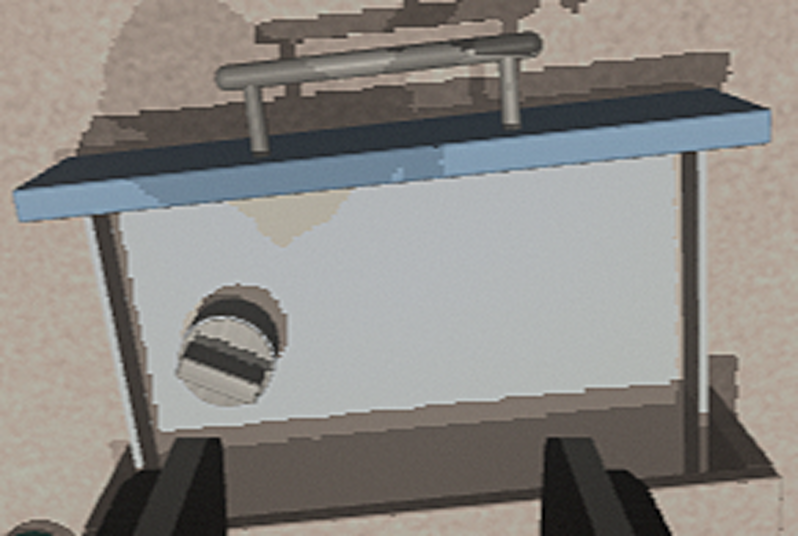

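```bash
cat > m1.py <<'E'
from h import *
import json
s1,s2,s3=[json.load(open(f"w{i}.json")) for i in (1,2,3)]
c1,c2,c3=[cam("wrist",s) for s in (s1,s2,s3)]
def u(p,off,f=3.8): return (p[0]/f+off[0],p[1]/f+off[1])
a1,b1,a2,b2=(165,95),(165,180),(345,85),(345,165)
T={'A':((143,163),(125,137),(136,240),a1,(229,183),(254,130),(243,250),a2),
'B':((400,172),(445,142),(351,220),a1,(457,192),(543,160),(440,240),a2),
'C':((652,193),(662,140),(658,262),a1,(679,212),(735,160),(712,280),a2),
'D':((630,120),(580,130),(703,158),b1,(622,132),(608,140),(717,163),b2),
'E':((140,313),(187,336),(68,350),b1,(148,309),(221,328),(113,338),b2)}
for k,(l1,p1,q1,o1,l2,p2,q2,o2) in T.items():
    L=tri([ray(c1,*u(l1,o1)),ray(c2,*u(l2,o2))])
    x1=onz(c1,*u(l1,o1),.036);x2=onz(c2,*u(l2,o2),.036)
    d1=onz(c1,*u(p1,o1),.058)-onz(c1,*u(q1,o1),.058);d2=onz(c2,*u(p2,o2),.058)-onz(c2,*u(q2,o2),.058)
    m1=(onz(c1,*u(p1,o1),.058)+onz(c1,*u(q1,o1),.058))/2;m2=(onz(c2,*u(p2,o2),.058)+onz(c2,*u(q2,o2),.058))/2
    print(k,'tri',L.round(3),'lid',x1.round(3)[:2],x2.round(3)[:2],'fin',m1.round(3)[:2],m2.round(3)[:2],'ang',[round(float(np.degrees(np.arctan2(d[1],d[0]))),1) for d in (d1,d2)],np.linalg.norm(d1).round(3))
v=lambda p:u(p,(140,105),2.75)
print('blank tri',tri([ray(c3,*v((230,360))),ray(c2,45,235)]).round(3),onz(c3,*v((230,360)),.052),onz(c2,45,235,.052))
p,q=onz(c3,*v((268,392)),.074),onz(c3,*v((183,367)),.074);print('blankfin',(p+q)/2,np.degrees(np.arctan2(*(p-q)[[1,0]])),np.linalg.norm(p-q))
for n,a,b in [('in',(20,220),(770,143)),('out',(15,190),(768,108))]:
    p,q=onz(c3,*v(a),.088),onz(c3,*v(b),.088); d=q-p; print(n,p.round(3),q.round(3),((p+q)/2).round(3),'ang',np.degrees(np.arctan2(-d[0],d[1])),np.linalg.norm(d))
p,q=onz(c3,*v((218,76)),.07),onz(c3,*v((540,45)),.07);print('handle',p,q,(p+q)/2,np.linalg.norm(p-q))
print('hand tri',tri([ray(c3,*v((540,45))),ray(c2,123,121)]),tri([ray(c3,*v((218,76))),ray(c2,10,131)]))
p,q=onz(c3,*v((128,220)),.0200),onz(c3,*v((680,155)),.02)
for P in [(95,215),(150,465),(120,215),(685,150),(710,150),(705,410),(690,475)]: print('wall',P,onz(c3,*v(P),.048).round(3))
print('shell edge',onz(c3,*v((220,525)),.1),onz(c3,*v((775,475)),.1))
for n,cc,pt in [('tote c1',c1,[(153,86),(392,101),(361,305),(164,296)])]:
    for P in pt: print(n,onz(cc,*P,.032).round(3))
E
python3 m1.py
```

```text
A tri [0.44  0.166 0.036] lid [0.44  0.166] [0.44  0.166] fin [0.445 0.167] [0.44  0.165] ang [-177.8, -178.4] 0.029
B tri [0.443 0.244 0.036] lid [0.443 0.244] [0.443 0.244] fin [0.443 0.244] [0.443 0.244] ang [129.4, 131.7] 0.035
C tri [0.449 0.32  0.036] lid [0.449 0.32 ] [0.45  0.321] fin [0.448 0.319] [0.449 0.32 ] ang [-178.7, -177.8] 0.035
D tri [0.529 0.318 0.036] lid [0.529 0.318] [0.529 0.318] fin [0.53  0.318] [0.529 0.318] ang [-103.3, -101.8] 0.039
E tri [0.599 0.155 0.035] lid [0.599 0.155] [0.599 0.154] fin [0.598 0.155] [0.598 0.155] ang [97.6, 96.0] 0.039
blank tri [ 0.581 -0.322  0.041] [ 0.57715792 -0.31978586  0.052     ] [ 0.5761022  -0.31354878  0.052     ]
blankfin [ 0.57793205 -0.31859045  0.074     ] 72.16980152920488 0.04162967907088025
in [ 0.497 -0.402  0.088] [ 0.462 -0.081  0.088] [ 0.479 -0.241  0.088] ang 6.1762229898819525 0.32250541699047997
out [ 0.484 -0.402  0.088] [ 0.447 -0.084  0.088] [ 0.465 -0.243  0.088] ang 6.469674597212012 0.32056767246227225
handle [ 0.43705518 -0.3158967   0.07      ] [ 0.42350642 -0.17761499  0.07      ] [ 0.4302808  -0.24675584  0.07      ] 0.13894387516497073
hand tri [ 0.42328265 -0.17801302  0.07248837] [ 0.43642115 -0.31620721  0.06801232]
wall (95, 215) [ 0.505 -0.381  0.048]
wall (150, 465) [ 0.638 -0.365  0.048]
wall (120, 215) [ 0.505 -0.369  0.048]
wall (685, 150) [ 0.472 -0.104  0.048]
wall (710, 150) [ 0.472 -0.092  0.048]
wall (705, 410) [ 0.605 -0.08   0.048]
wall (690, 475) [ 0.643 -0.084  0.048]
shell edge [ 0.64055375 -0.32022226  0.1       ] [ 0.61330152 -0.06371523  0.1       ]
tote c1 [0.384 0.114 0.032]
tote c1 [0.399 0.381 0.032]
tote c1 [0.665 0.366 0.032]
tote c1 [0.651 0.099 0.032]
```

Call:
servo_tool:
  twist:
    - [0,0,-0.17]
    - [0,0,-0.17]
    - [0,0,-0.17]
    - [0,0,-0.17]
    - [0,0,-0.17]
    - [0,0,-0.17]
    - [0,0,-0.17]
    - [0,0,-0.17]
  xyz:
    - [1.3,-0.9,-2]
    - [1.3,-0.9,-2]
    - [1.3,-0.9,-2]
    - [1.3,-0.9,-2]
    - [1.3,-0.9,-2]
    - [1.3,-0.9,-2]
    - [1.3,-0.9,-2]
    - [1.6,-1,-2]
  fingers: [0.45,0.45,0.45,0.45,0.45,0.45,0.45,0.45]

```text
time: 4.3
tool_pos: [0.5785, -0.3181, 0.191]
tool_rot: [0.703, -0.074, 0.703, 0.074]
contact_force: [0.4, -0.5, -1.0]
gripper_width: 0.447
```

Call:
servo_tool:
  twist:
    - [0,0,-0.17]
    - [0,0,-0.17]
    - [0,0,-0.18]
    - [0,0,0]
    - [0,0,0]
  xyz:
    - [0,0,-2]
    - [0,0,-2]
    - [0,0,-2]
    - [0,0,0]
    - [0,0,0]
  fingers: [0.45,0.45,0.45,0.45,0.45]

```text
time: 4.92
tool_pos: [0.5781, -0.3192, 0.1324]
tool_rot: [0.699, 0.107, 0.699, -0.107]
contact_force: [-0.1, -0.5, 1.6]
gripper_width: 0.452
```

```bash
python3 - <<'E'
from h import *
st=manip.state();print(st["tool_pos"],Rq(st["tool_rot"])[:,2],np.degrees(np.array(st["joint_pos"])).round(1));grab("wrist","w4")
cm=cam("wrist",st);print(proj(cm,st["tool_pos"]))
E
```

```text
[ 0.57813191 -0.31924112  0.13244187] [ 0.95414637 -0.29933752  0.00132302] [-35.4  12.   92.3   0.   75.6 -17.9]
[276.96446743 278.19737082]
```

View pics/w4.png

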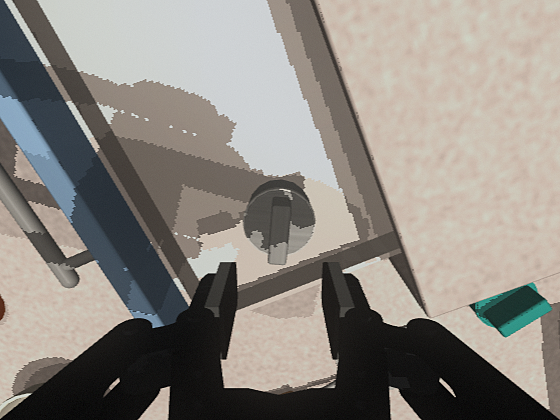

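Call:
servo_tool:
  twist:
    - [0,0,0]
    - [0,0,0]
    - [0,0,0]
    - [0,0,0]
    - [0,0,0]
    - [0,0,0]
  xyz:
    - [0,0,-4]
    - [0,0,-3.5]
    - [0,0,0]
    - [0,0,0]
    - [0,0,0]
    - [0,0,0]
  fingers: [0.45,0.45,0.45,0,0,0]

```text
time: 5.72
tool_pos: [0.5788, -0.3212, 0.0592]
tool_rot: [0.7, 0.108, 0.697, -0.109]
contact_force: [-1.2, -0.4, 5.8]
gripper_width: 0.121
```

Call:
servo_tool:
  twist:
    - [0,0,0]
    - [0,0,0]
    - [0,0,0]
    - [0,0,0]
  xyz:
    - [0,0,0]
    - [0,0,3]
    - [0,0,5]
    - [0,0,5]
  fingers: [0,0,0,0]

```text
time: 6.22
tool_pos: [0.5768, -0.3197, 0.1872]
tool_rot: [0.698, 0.109, 0.699, -0.108]
contact_force: [0.2, -0.4, -1.7]
gripper_width: 0.119
```

Call:
servo_tool:
  twist:
    - [0,0,0]
    - [0,0,0]
    - [0,0,0]
    - [0,0,0]
    - [0,0,0]
    - [0,0,0]
    - [0,0,0]
    - [0,0,0]
  xyz:
    - [0,4,0]
    - [0,6,0]
    - [0,6,0]
    - [0,6,0]
    - [0,6,0]
    - [0,6,0]
    - [1,6,0]
    - [1.5,6,0]
  fingers: [0,0,0,0,0,0,0,0]

```text
time: 7.22
tool_pos: [0.602, 0.1419, 0.1866]
tool_rot: [0.699, 0.108, 0.699, -0.108]
contact_force: [0.6, -0.3, -0.5]
gripper_width: 0.12
```

Call:
servo_tool:
  twist:
    - [0,0,0]
    - [0,0,0]
    - [0,0,0]
    - [0,0,0]
    - [0,0,0]
  xyz:
    - [0,6,0]
    - [0,3.5,0]
    - [0,0,-4]
    - [0,0,-3]
    - [0,0,0]
  fingers: [0,0,0,0,0]

```text
time: 7.85
tool_pos: [0.5997, 0.2345, 0.1126]
tool_rot: [0.696, 0.107, 0.701, -0.109]
contact_force: [-0.4, 0.4, -1.2]
gripper_width: 0.121
```

```bash
python3 - <<'E'
from h import *
st=manip.state();print(st["tool_pos"],Rq(st["tool_rot"])[:,2],np.degrees(np.array(st["joint_pos"])).round(1));grab("wrist","w5")
E
```

```text
[0.59966422 0.23448883 0.11262989] [ 0.95302739 -0.30282194 -0.00613706] [14.7 11.3 95.1  0.  74.  32.4]
```

View pics/w5.png

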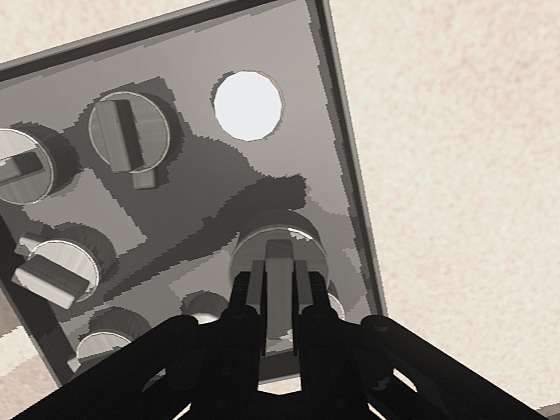

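Call:
servo_tool:
  twist:
    - [0,0,0]
    - [0,0,0]
    - [0,0,0]
    - [0,0,0]
    - [0,0,0]
  xyz:
    - [0,0,-4]
    - [0,0,-2.3]
    - [0,0,-0.5]
    - [0,0,0]
    - [0,0,0]
  fingers: [0,0,0,0,0]

```text
time: 8.52
tool_pos: [0.6035, 0.2353, 0.0502]
tool_rot: [0.7, 0.109, 0.698, -0.108]
contact_force: [0.7, -0.3, -1.0]
gripper_width: 0.117
```

Call:
servo_tool:
  twist:
    - [0,0,0]
    - [0,0,0]
    - [0,0,0]
    - [0,0,0]
    - [0,0,0]
    - [0,0,0]
  xyz:
    - [0,0,0]
    - [0,0,0]
    - [0,0,1]
    - [0,0,4]
    - [0,0,6]
    - [0,0,3]
  fingers: [0.45,0.45,0.45,0.45,0.45,0.45]

```text
time: 9.28
tool_pos: [0.6041, 0.2355, 0.194]
tool_rot: [0.701, 0.109, 0.697, -0.107]
contact_force: [0.7, 0.3, 0.0]
gripper_width: 0.453
```

Call:
servo_tool:
  twist:
    - [0,0,0.14]
    - [0,0,0.14]
    - [0,0,0.15]
    - [0,0,0]
    - [0,0,0]
  xyz:
    - [0,-4,0]
    - [-0.5,-4,-2]
    - [0,0,-4]
    - [0,0,0]
    - [0,0,0]
  fingers: [0.45,0.45,0.45,0.45,0.45]

```text
time: 9.9
tool_pos: [0.598, 0.1554, 0.13]
tool_rot: [0.706, -0.042, 0.705, 0.043]
contact_force: [-0.9, 0.8, 0.2]
gripper_width: 0.453
```

```bash
python3 - <<'E'
from h import *
st=manip.state();print(st["tool_pos"],np.degrees(np.arctan2(*Rq(st["tool_rot"])[[1,0],2])));grab("wrist","w6")
E
```

```text
[0.59804348 0.15539183 0.12997778] 6.899141522046815
```

View pics/w6.png

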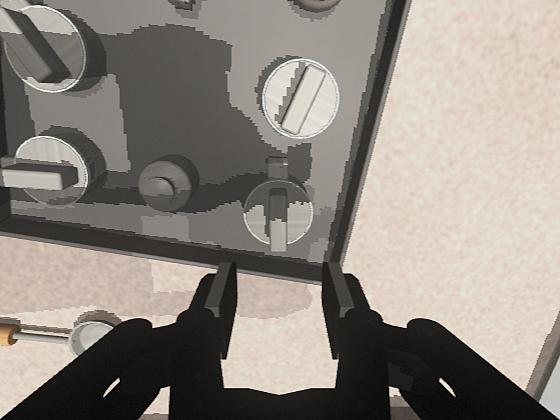

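Call:
servo_tool:
  twist:
    - [0,0,0]
    - [0,0,0]
    - [0,0,0]
    - [0,0,0]
    - [0,0,0]
    - [0,0,0]
  xyz:
    - [0,0,-5]
    - [0,0,-3.8]
    - [0,0,0]
    - [0,0,0]
    - [0,0,0]
    - [0,0,0]
  fingers: [0.45,0.45,0.45,0,0,0]

```text
time: 10.7
tool_pos: [0.5994, 0.1554, 0.0434]
tool_rot: [0.708, -0.043, 0.704, 0.043]
contact_force: [-2.1, 0.5, 7.1]
gripper_width: 0.122
```

Call:
servo_tool:
  twist:
    - [0,0,0]
    - [0,0,0]
    - [0,0,0]
    - [0,0,0]
  xyz:
    - [0,0,0]
    - [0,0,4]
    - [0,0,5]
    - [0,0,5]
  fingers: [0,0,0,0]

```text
time: 11.2
tool_pos: [0.597, 0.1549, 0.182]
tool_rot: [0.706, -0.043, 0.706, 0.043]
contact_force: [-0.6, 0.2, -0.6]
gripper_width: 0.124
```

Call:
servo_tool:
  twist:
    - [0,0,0.173]
    - [0,0,0.173]
    - [0,0,0.173]
    - [0,0,0.173]
    - [0,0,0.173]
    - [0,0,0.173]
    - [0,0,0.173]
    - [0,0,0.173]
  xyz:
    - [-0.5,-5.5,0]
    - [-0.5,-5.5,0]
    - [-0.5,-5.5,0]
    - [-0.5,-5.5,0]
    - [-0.5,-5.5,0]
    - [-0.5,-5.5,0]
    - [-0.5,-5.5,0]
    - [-0.4,-5.5,0]
  fingers: [0,0,0,0,0,0,0,0]

```text
time: 12.2
tool_pos: [0.5579, -0.2868, 0.1808]
tool_rot: [0.515, -0.485, 0.515, 0.485]
contact_force: [1.3, 0.5, -1.1]
gripper_width: 0.12
```

Call:
servo_tool:
  twist:
    - [0,0,0.176]
    - [0,0,0]
    - [0,0,0]
    - [0,0,0]
  xyz:
    - [0,-4.9,0]
    - [0,0,-3]
    - [0,0,0]
    - [0,0,0]
  fingers: [0,0,0,0]

```text
time: 12.7
tool_pos: [0.5585, -0.3336, 0.151]
tool_rot: [-0.471, 0.527, -0.471, -0.527]
contact_force: [-0.0, -0.2, -0.3]
gripper_width: 0.119
```

```bash
python3 - <<'E'
from h import *
st=manip.state();print(st["tool_pos"],np.degrees(np.arctan2(*Rq(st["tool_rot"])[[1,0],2])),np.degrees(st["joint_pos"]).round(1));grab("wrist","w7")
E
```

```text
[ 0.55847826 -0.33363214  0.15095187] 96.40173841059352 [ -37.4    9.8   93.     0.    77.3 -133.8]
```

View pics/w7.png

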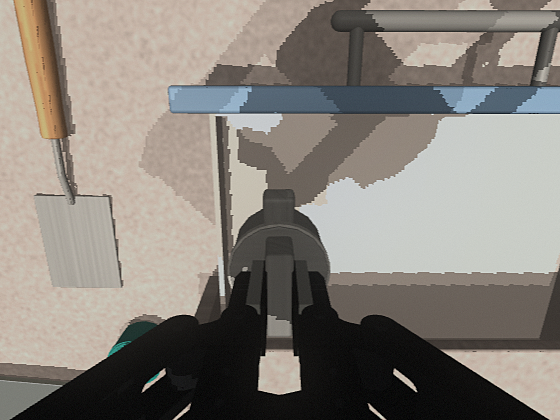

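Call:
servo_tool:
  twist:
    - [0,0,0]
    - [0,0,0]
    - [0,0,0]
    - [0,0,0]
    - [0,0,0]
  xyz:
    - [0,0,-5]
    - [0,0,-3]
    - [0,0,-1]
    - [0,0,0]
    - [0,0,0]
  fingers: [0,0,0,0,0]

```text
time: 13.38
tool_pos: [0.5595, -0.3347, 0.0625]
tool_rot: [-0.471, 0.528, -0.471, -0.526]
contact_force: [-0.4, -0.2, -1.3]
gripper_width: 0.121
```

Call:
servo_tool:
  twist:
    - [0,0,0]
    - [0,0,0]
    - [0,0,0]
    - [0,0,0]
    - [0,0,0]
    - [0,0,0]
  xyz:
    - [0,0,0]
    - [0,0,0]
    - [0,0,1]
    - [0,0,4]
    - [0,0,6]
    - [0,0,2]
  fingers: [0.35,0.35,0.35,0.35,0.35,0.4]

```text
time: 14.12
tool_pos: [0.5604, -0.3356, 0.1969]
tool_rot: [-0.472, 0.53, -0.471, -0.524]
contact_force: [0.6, -0.4, 0.4]
gripper_width: 0.4
```

Call:
servo_tool:
  twist:
    - [0,0,0]
    - [0,0,0]
    - [0,0,0]
    - [0,0,0]
    - [0,0,0]
    - [0,0,0]
    - [0,0,0]
    - [0,0,-0.077]
  xyz:
    - [-1.3,5.5,0]
    - [-1.3,5.5,0]
    - [-1.3,5.5,0]
    - [-1.3,5.5,0]
    - [-1.3,5.5,0]
    - [-1.3,5.5,0]
    - [-1.3,5.5,0]
    - [-1.5,5.5,0]
  fingers: [0.45,0.45,0.45,0.45,0.45,0.45,0.45,0.45]

```text
time: 15.12
tool_pos: [0.4515, 0.1075, 0.1903]
tool_rot: [-0.492, 0.508, -0.492, -0.508]
contact_force: [1.4, 0.7, -0.6]
gripper_width: 0.451
```

Call:
servo_tool:
  twist:
    - [0,0,0]
    - [0,0,0]
    - [0,0,0]
    - [0,0,0]
  xyz:
    - [-1.4,5.9,0]
    - [0,0,-5]
    - [0,0,-1.7]
    - [0,0,0]
  fingers: [0.45,0.45,0.45,0.45]

```text
time: 15.62
tool_pos: [0.4372, 0.1642, 0.1218]
tool_rot: [0.49, -0.507, 0.493, 0.509]
contact_force: [-0.3, -0.9, 0.1]
gripper_width: 0.455
```

```bash
python3 - <<'E'
from h import *
st=manip.state();print(st["tool_pos"],np.degrees(np.arctan2(*Rq(st["tool_rot"])[[1,0],2])));grab("wrist","w8")
E
```

```text
[0.43719414 0.1642371  0.12177613] 91.90556984596165
```

View pics/w8.png

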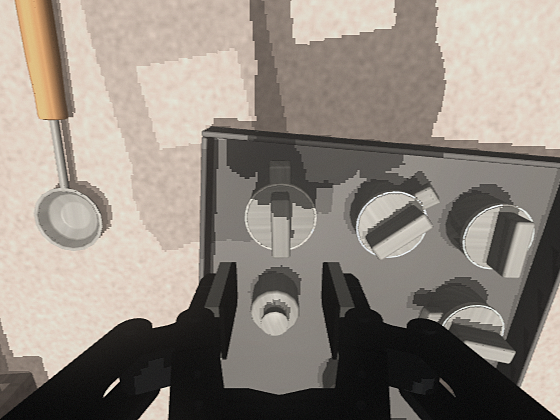

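Call:
servo_tool:
  twist:
    - [0,0,0]
    - [0,0,0]
    - [0,0,0]
    - [0,0,0]
    - [0,0,0]
    - [0,0,0]
  xyz:
    - [0.3,0.1,-5]
    - [0,0,-3]
    - [0,0,0]
    - [0,0,0]
    - [0,0,0]
    - [0,0,0]
  fingers: [0.45,0.45,0.45,0,0,0]

```text
time: 16.42
tool_pos: [0.4436, 0.1661, 0.046]
tool_rot: [-0.493, 0.51, -0.49, -0.507]
contact_force: [-0.6, -2.2, 7.0]
gripper_width: 0.115
```

Call:
servo_tool:
  twist:
    - [0,0,0]
    - [0,0,0]
    - [0,0,0]
    - [0,0,0]
  xyz:
    - [0,0,0]
    - [0,0,4]
    - [0,0,5]
    - [0,0,5]
  fingers: [0,0,0,0]

```text
time: 16.92
tool_pos: [0.4408, 0.166, 0.1849]
tool_rot: [0.491, -0.508, 0.491, 0.509]
contact_force: [0.5, 0.0, -1.8]
gripper_width: 0.119
```

Call:
servo_tool:
  twist:
    - [0,0,0]
    - [0,0,0.077]
    - [0,0,0]
    - [0,0,0]
    - [0,0,0]
    - [0,0,0]
    - [0,0,0]
    - [0,0,0]
  xyz:
    - [1.4,-5.4,0]
    - [1.4,-5.4,0]
    - [1.4,-5.4,0]
    - [1.4,-5.4,0]
    - [1.4,-5.4,0]
    - [1.4,-5.4,0]
    - [1.4,-5.4,0]
    - [1.3,-5.5,0]
  fingers: [0,0,0,0,0,0,0,0]

```text
time: 17.92
tool_pos: [0.5525, -0.2686, 0.1835]
tool_rot: [-0.472, 0.527, -0.471, -0.527]
contact_force: [0.7, 0.3, -0.8]
gripper_width: 0.118
```

Call:
servo_tool:
  twist:
    - [0,0,0]
    - [0,0,0]
    - [0,0,0]
  xyz:
    - [0,0,-3]
    - [0,0,0]
    - [0,0,0]
  fingers: [0,0,0]

```text
time: 18.3
tool_pos: [0.5524, -0.2665, 0.1539]
tool_rot: [-0.471, 0.527, -0.471, -0.527]
contact_force: [-0.1, 0.5, -1.3]
gripper_width: 0.117
```

```bash
python3 - <<'E'
from h import *
st=manip.state();print(st["tool_pos"],np.degrees(np.arctan2(*Rq(st["tool_rot"])[[1,0],2])));grab("wrist","w9")
E
```

```text
[ 0.55238185 -0.26647209  0.15386023] 96.41220844241248
```

View pics/w9.png

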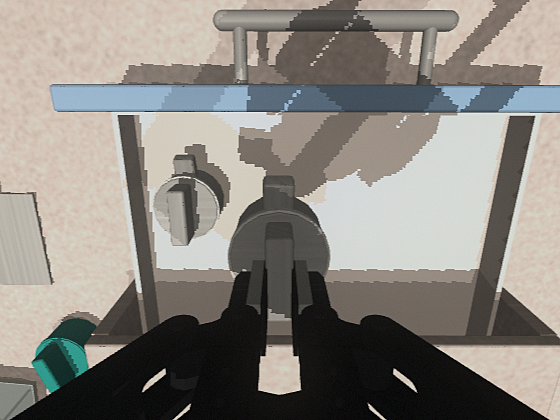

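Tin E stands well in the drawer; A is aligned. Lower A.

Call:
servo_tool:
  twist:
    - [0,0,0]
    - [0,0,0]
    - [0,0,0]
    - [0,0,0]
    - [0,0,0]
  xyz:
    - [0,0,-5]
    - [0,0,-3]
    - [0,0,-1.1]
    - [0,0,0]
    - [0,0,0]
  fingers: [0,0,0,0,0]

```text
time: 18.98
tool_pos: [0.5534, -0.2675, 0.0642]
tool_rot: [-0.471, 0.528, -0.471, -0.526]
contact_force: [0.9, 0.6, -1.1]
gripper_width: 0.116
```

Call:
servo_tool:
  twist:
    - [0,0,0]
    - [0,0,0]
    - [0,0,0]
    - [0,0,0]
    - [0,0,0]
    - [0,0,0]
  xyz:
    - [0,0,0]
    - [0,0,0]
    - [0,0,1]
    - [0,0,4]
    - [0,0,6]
    - [0,0,2]
  fingers: [0.35,0.35,0.35,0.35,0.35,0.4]

```text
time: 19.73
tool_pos: [0.5545, -0.2684, 0.1986]
tool_rot: [-0.472, 0.53, -0.471, -0.524]
contact_force: [0.9, 0.1, 0.1]
gripper_width: 0.402
```

Call:
servo_tool:
  twist:
    - [0,0,0]
    - [0,0,-0.163]
    - [0,0,-0.163]
    - [0,0,-0.163]
    - [0,0,-0.163]
    - [0,0,-0.163]
    - [0,0,-0.163]
    - [0,0,0]
  xyz:
    - [-1.2,5.7,0]
    - [-1.2,5.7,0]
    - [-1.2,5.7,0]
    - [-1.2,5.7,0]
    - [-1.2,5.7,0]
    - [-1.2,5.7,0]
    - [-1.2,5.7,0]
    - [-1.2,5.7,0]
  fingers: [0.45,0.45,0.45,0.45,0.45,0.45,0.45,0.45]

```text
time: 20.72
tool_pos: [0.4562, 0.1881, 0.1923]
tool_rot: [0.663, -0.246, 0.663, 0.246]
contact_force: [1.0, -0.1, 0.4]
gripper_width: 0.452
```

Call:
servo_tool:
  twist:
    - [0,0,0]
    - [0,0,0]
    - [0,0,0]
    - [0,0,0]
  xyz:
    - [-1.5,5.6,0]
    - [0,0,-5]
    - [0,0,-2]
    - [0,0,0]
  fingers: [0.45,0.45,0.45,0.45]

```text
time: 21.22
tool_pos: [0.4401, 0.242, 0.12]
tool_rot: [0.661, -0.246, 0.665, 0.246]
contact_force: [-0.3, 0.4, 0.6]
gripper_width: 0.446
```

```bash
python3 - <<'E'
from h import *
st=manip.state();print(st["tool_pos"],np.degrees(np.arctan2(*Rq(st["tool_rot"])[[1,0],2])));grab("wrist","w10")
E
```

```text
[0.44014002 0.24202593 0.11997415] 40.77264870301286
```

View pics/w10.png

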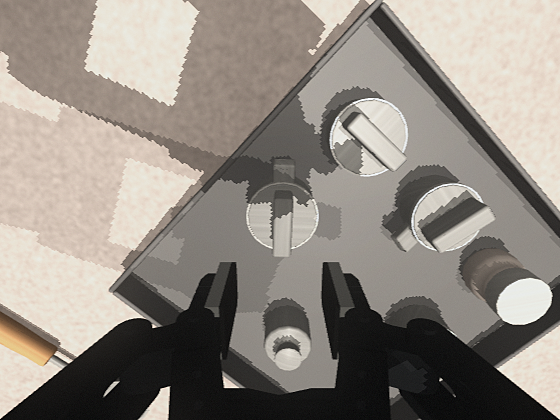

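Call:
servo_tool:
  twist:
    - [0,0,0]
    - [0,0,0]
    - [0,0,0]
    - [0,0,0]
    - [0,0,0]
    - [0,0,0]
  xyz:
    - [0.3,0.2,-5]
    - [0,0,-2.9]
    - [0,0,0]
    - [0,0,0]
    - [0,0,0]
    - [0,0,0]
  fingers: [0.45,0.45,0.45,0,0,0]

```text
time: 22.02
tool_pos: [0.4467, 0.2449, 0.0456]
tool_rot: [0.664, -0.246, 0.661, 0.246]
contact_force: [-0.1, -1.8, 6.7]
gripper_width: 0.12
```

Call:
servo_tool:
  twist:
    - [0,0,0]
    - [0,0,0]
    - [0,0,0]
    - [0,0,0]
  xyz:
    - [0,0,0]
    - [0,0,4]
    - [0,0,5]
    - [0,0,5]
  fingers: [0,0,0,0]

```text
time: 22.52
tool_pos: [0.4445, 0.2444, 0.1847]
tool_rot: [0.663, -0.246, 0.663, 0.246]
contact_force: [0.3, 0.4, -0.5]
gripper_width: 0.121
```

Call:
servo_tool:
  twist:
    - [0,0,0]
    - [0,0,0.16]
    - [0,0,0.16]
    - [0,0,0.16]
    - [0,0,0.16]
    - [0,0,0.16]
    - [0,0,0.17]
    - [0,0,0]
  xyz:
    - [1.2,-5.5,0]
    - [1.2,-5.5,0]
    - [1.3,-5.6,0]
    - [1.3,-5.6,0]
    - [1.3,-5.6,0]
    - [1.3,-5.6,0]
    - [1.2,-5.6,0]
    - [1.2,-5.5,0]
  fingers: [0,0,0,0,0,0,0,0]

```text
time: 23.52
tool_pos: [0.545, -0.2016, 0.1835]
tool_rot: [-0.472, 0.527, -0.472, -0.526]
contact_force: [0.8, 0.6, -1.7]
gripper_width: 0.12
```

Call:
servo_tool:
  twist:
    - [0,0,0]
    - [0,0,0]
    - [0,0,0]
  xyz:
    - [0,0,-3]
    - [0,0,0]
    - [0,0,0]
  fingers: [0,0,0]

```text
time: 23.9
tool_pos: [0.5449, -0.1992, 0.1538]
tool_rot: [-0.472, 0.527, -0.472, -0.526]
contact_force: [-0.0, 0.1, 0.1]
gripper_width: 0.115
```

```bash
python3 - <<'E'
from h import *
st=manip.state();print(st["tool_pos"],np.degrees(np.arctan2(*Rq(st["tool_rot"])[[1,0],2])));grab("wrist","w11")
E
```

```text
[ 0.54491936 -0.19921094  0.15383897] 96.24352547717052
```

View pics/w11.png

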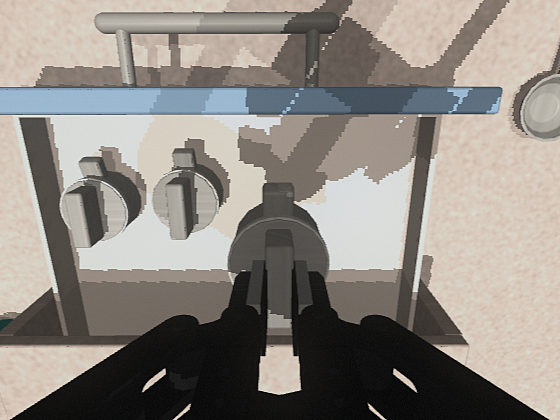

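Call:
servo_tool:
  twist:
    - [0,0,0]
    - [0,0,0]
    - [0,0,0]
    - [0,0,0]
    - [0,0,0]
  xyz:
    - [0,-0.1,-5]
    - [0,0,-3]
    - [0,0,-1.1]
    - [0,0,0]
    - [0,0,0]
  fingers: [0,0,0,0,0]

```text
time: 24.58
tool_pos: [0.5461, -0.2011, 0.0642]
tool_rot: [-0.472, 0.527, -0.472, -0.525]
contact_force: [0.2, -0.7, -0.5]
gripper_width: 0.117
```

Call:
servo_tool:
  twist:
    - [0,0,0]
    - [0,0,0]
    - [0,0,0]
    - [0,0,0]
    - [0,0,0]
    - [0,0,0]
  xyz:
    - [0,0,0]
    - [0,0,0]
    - [0,0,1]
    - [0,0,4]
    - [0,0,6]
    - [0,0,2]
  fingers: [0.35,0.35,0.35,0.35,0.35,0.4]

```text
time: 25.32
tool_pos: [0.5471, -0.2019, 0.1985]
tool_rot: [-0.473, 0.529, -0.471, -0.523]
contact_force: [0.6, -0.5, -1.1]
gripper_width: 0.398
```

Call:
servo_tool:
  twist:
    - [0,0,0]
    - [0,0,0.177]
    - [0,0,0.177]
    - [0,0,0.177]
    - [0,0,0.177]
    - [0,0,0.177]
    - [0,0,0.177]
    - [0,0,0.177]
  xyz:
    - [-0.2,5.8,0]
    - [-0.2,5.8,0]
    - [-0.2,5.8,0]
    - [-0.2,5.8,0]
    - [-0.2,5.8,0]
    - [-0.2,5.8,0]
    - [-0.2,5.8,0]
    - [-0.2,5.8,0]
  fingers: [0.45,0.45,0.45,0.45,0.45,0.45,0.45,0.45]

```text
time: 26.32
tool_pos: [0.5283, 0.2651, 0.1923]
tool_rot: [0.077, -0.703, 0.077, 0.703]
contact_force: [0.5, -0.4, 0.6]
gripper_width: 0.447
```

Call:
servo_tool:
  twist:
    - [0,0,0]
    - [0,0,0]
    - [0,0,0]
    - [0,0,0]
  xyz:
    - [-0.1,5.6,0]
    - [0,0,-5]
    - [0,0,-2]
    - [0,0,0]
  fingers: [0.45,0.45,0.45,0.45]

```text
time: 26.82
tool_pos: [0.5263, 0.318, 0.1198]
tool_rot: [0.078, -0.701, 0.08, 0.704]
contact_force: [0.2, 0.3, 0.5]
gripper_width: 0.452
```

```bash
python3 - <<'E'
from h import *
st=manip.state();print(st["tool_pos"],np.degrees(np.arctan2(*Rq(st["tool_rot"])[[1,0],2])));grab("wrist","w12")
E
```

```text
[0.52633032 0.31804167 0.1198013 ] 167.1447332734955
```

View pics/w12.png

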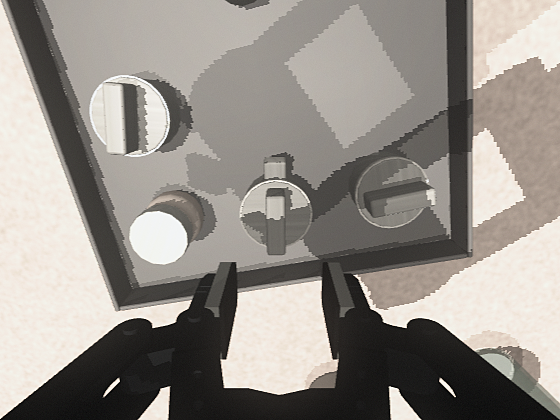

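Call:
servo_tool:
  twist:
    - [0,0,0]
    - [0,0,0]
    - [0,0,0]
    - [0,0,0]
    - [0,0,0]
    - [0,0,0]
  xyz:
    - [0.1,0,-5]
    - [0,0,-2.9]
    - [0,0,0]
    - [0,0,0]
    - [0,0,0]
    - [0,0,0]
  fingers: [0.45,0.45,0.45,0,0,0]

```text
time: 27.62
tool_pos: [0.5308, 0.3202, 0.0464]
tool_rot: [-0.08, 0.704, -0.078, -0.701]
contact_force: [-0.8, 0.7, 6.7]
gripper_width: 0.121
```

Call:
servo_tool:
  twist:
    - [0,0,0]
    - [0,0,0]
    - [0,0,0]
    - [0,0,0]
  xyz:
    - [0,0,0]
    - [0,0,4]
    - [0,0,5]
    - [0,0,5]
  fingers: [0,0,0,0]

```text
time: 28.12
tool_pos: [0.5285, 0.3191, 0.1847]
tool_rot: [0.079, -0.703, 0.079, 0.703]
contact_force: [0.5, 0.5, -0.2]
gripper_width: 0.12
```

Call:
servo_tool:
  twist:
    - [0,0,0]
    - [0,0,-0.177]
    - [0,0,-0.177]
    - [0,0,-0.177]
    - [0,0,-0.177]
    - [0,0,-0.177]
    - [0,0,-0.177]
    - [0,0,-0.175]
  xyz:
    - [0.1,-5.7,0]
    - [0.1,-5.7,0]
    - [0.1,-5.7,0]
    - [0.1,-5.7,0]
    - [0.1,-5.7,0]
    - [0.1,-5.7,0]
    - [0.1,-5.7,0]
    - [0.1,-5.5,0]
  fingers: [0,0,0,0,0,0,0,0]

```text
time: 29.12
tool_pos: [0.5365, -0.1366, 0.1837]
tool_rot: [-0.473, 0.526, -0.473, -0.525]
contact_force: [1.2, -0.4, -0.7]
gripper_width: 0.113
```

Call:
servo_tool:
  twist:
    - [0,0,0]
    - [0,0,0]
    - [0,0,0]
  xyz:
    - [0,0,-3]
    - [0,0,0]
    - [0,0,0]
  fingers: [0,0,0]

```text
time: 29.5
tool_pos: [0.537, -0.1343, 0.154]
tool_rot: [-0.472, 0.527, -0.471, -0.527]
contact_force: [1.2, 0.6, -0.6]
gripper_width: 0.113
```

```bash
python3 - <<'E'
from h import *
st=manip.state();print(st["tool_pos"],np.degrees(np.arctan2(*Rq(st["tool_rot"])[[1,0],2])));grab("wrist","w13")
E
```

```text
[ 0.53702894 -0.13431516  0.15396117] 96.36328695514905
```

View pics/w13.png

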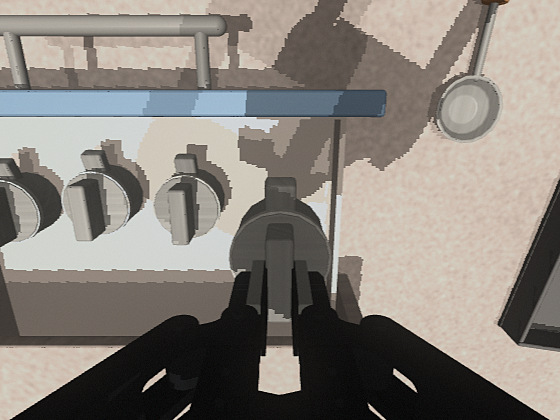

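Call:
servo_tool:
  twist:
    - [0,0,0]
    - [0,0,0]
    - [0,0,0]
    - [0,0,0]
    - [0,0,0]
  xyz:
    - [0,-0.1,-5]
    - [0,0,-3]
    - [0,0,-1.1]
    - [0,0,0]
    - [0,0,0]
  fingers: [0,0,0,0,0]

```text
time: 30.18
tool_pos: [0.538, -0.1359, 0.064]
tool_rot: [-0.472, 0.528, -0.471, -0.526]
contact_force: [1.2, 0.4, -1.0]
gripper_width: 0.118
```

Call:
servo_tool:
  twist:
    - [0,0,0]
    - [0,0,0]
    - [0,0,0]
    - [0,0,0]
    - [0,0,0]
    - [0,0,0]
  xyz:
    - [0,0,0]
    - [0,0,0]
    - [0,0,1]
    - [0,0,4]
    - [0,0,6]
    - [0,0,6]
  fingers: [0.35,0.35,0.35,0.35,0.35,0.35]

```text
time: 30.92
tool_pos: [0.5365, -0.1357, 0.2346]
tool_rot: [-0.472, 0.527, -0.472, -0.527]
contact_force: [1.7, -0.1, 0.0]
gripper_width: 0.353
```

Call:
servo_tool:
  twist:
    - [0,0,-0.1]
    - [0,0,0]
    - [0,0,0]
    - [0,0,0]
    - [0,0,0]
  xyz:
    - [-4,-3,3]
    - [-4,-3,3]
    - [-2,-4,3]
    - [0,0,0]
    - [0,0,0]
  fingers: [0.1,0,0,0,0]

```text
time: 31.55
tool_pos: [0.4368, -0.2355, 0.3223]
tool_rot: [0.498, -0.502, 0.497, 0.502]
contact_force: [-0.5, 1.0, -0.3]
gripper_width: 0.002
```

```bash
python3 - <<'E'
from h import *
import json
st=manip.state();print(st["tool_pos"],np.degrees(np.arctan2(*Rq(st["tool_rot"])[[1,0],2])));grab("wrist","w14");grab("side","s14");json.dump({k:np.array(v).tolist() for k,v in st.items()},open("w14.json","w"))
E
```

```text
[ 0.43678511 -0.23546981  0.32228039] 90.56211668802162
```

View pics/w14.png

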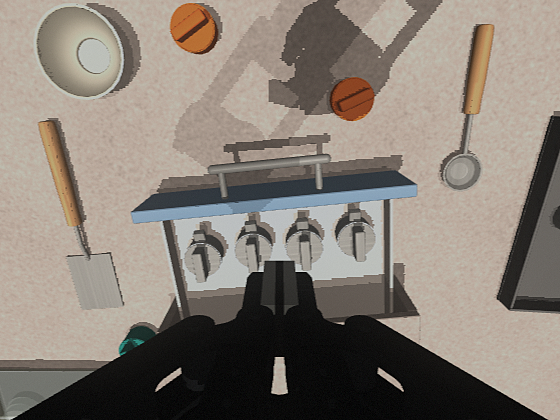

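View pics/s14.png

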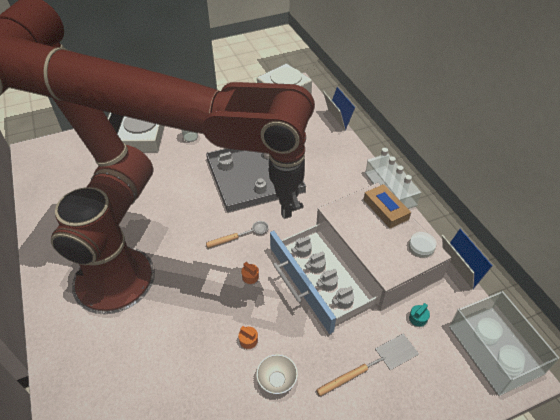

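Call:
servo_tool:
  twist:
    - [0,0,0.1]
    - [0,0,0]
    - [0,0,0]
    - [0,0,0]
    - [0,0,0]
    - [0,0,0]
    - [0,0,0]
  xyz:
    - [-3,-1,-3]
    - [-2.4,-0.6,-5]
    - [0,0,-5]
    - [0,0,-5]
    - [0,0,-5]
    - [0,0,0]
    - [0,0,0]
  fingers: [0,0,0,0,0,0,0]

```text
time: 32.52
tool_pos: [0.3838, -0.2519, 0.0937]
tool_rot: [-0.471, 0.528, -0.471, -0.527]
contact_force: [0.6, -1.0, 0.5]
gripper_width: 0.001
```

```bash
python3 - <<'E'
from h import *
st=manip.state();print(st["tool_pos"],np.degrees(np.arctan2(*Rq(st["tool_rot"])[[1,0],2])));grab("wrist","w15");grab("side","s15")
cm=cam("wrist",st);print(proj(cm,st["tool_pos"]))
E
```

```text
[ 0.38376706 -0.25186194  0.09367654] 96.37753253175207
[278.21839785 274.6254113 ]
```

View pics/w15.png

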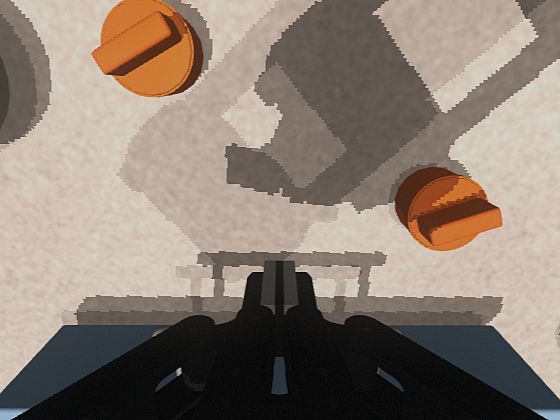

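Call:
servo_tool:
  twist:
    - [0,0,0]
    - [0,0,0]
    - [0,0,0]
    - [0,0,0]
    - [0,0,0]
    - [0,0,0]
    - [0,0,0]
    - [0,0,0]
  xyz:
    - [0,0,-4]
    - [1,0.1,-0.3]
    - [1,0.1,0]
    - [0.3,0,0]
    - [0.3,0,0]
    - [0.3,0.1,0]
    - [0.4,0,0]
    - [0.5,0.1,0]
  fingers: [0,0,0,0,0,0,0,0]

```text
time: 33.62
tool_pos: [0.4207, -0.248, 0.0493]
tool_rot: [0.471, -0.527, 0.472, 0.527]
contact_force: [-1.1, -1.9, 0.0]
gripper_width: -0.0
```

Call:
servo_tool:
  twist:
    - [0,0,0]
    - [0,0,0]
    - [0,0,0]
    - [0,0,0]
    - [0,0,0]
    - [0,0,0]
    - [0,0,0]
    - [0,0,0]
  xyz:
    - [0.6,0.1,0]
    - [0.7,0.1,0]
    - [0.8,0.1,0]
    - [0.9,0.1,0]
    - [0.9,0.1,0]
    - [0.8,0.1,0]
    - [0.7,0.1,0]
    - [0.7,0.1,0]
  fingers: [0,0,0,0,0,0,0,0]

```text
time: 34.62
tool_pos: [0.4823, -0.2397, 0.0493]
tool_rot: [0.472, -0.527, 0.472, 0.527]
contact_force: [-2.3, -2.5, 0.4]
gripper_width: -0.0
```

```bash
python3 - <<'E'
from h import *
st=manip.state();print(st["tool_pos"],st["contact_force"]);grab("wrist","w16");grab("side","s16")
E
```

```text
[ 0.48229006 -0.2396631   0.04926561] [-2.32152432 -2.48584972  0.43418498]
```

View pics/w16.png

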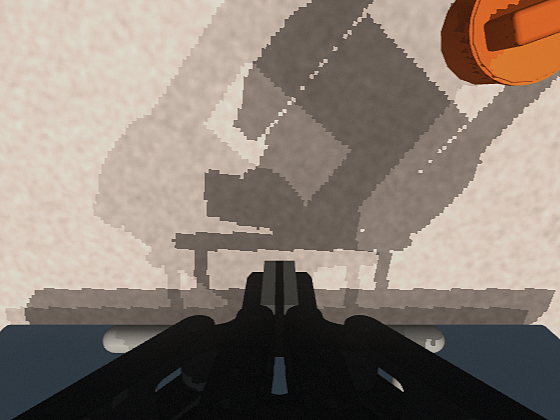

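View pics/s16.png

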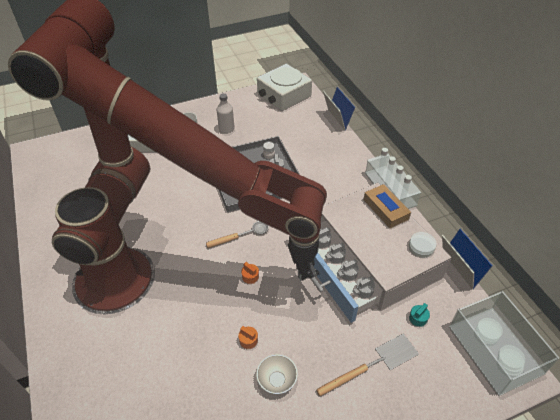

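Call:
servo_tool:
  twist:
    - [0,0,0]
    - [0,0,0]
    - [0,0,0]
    - [0,0,0]
    - [0,0,0]
    - [0,0,0]
    - [0,0,0]
    - [0,0,0]
  xyz:
    - [0.8,0.1,0]
    - [0.9,0.1,0]
    - [0.9,0.1,0]
    - [0.9,0.1,0]
    - [0.9,0.1,0]
    - [0.7,0.1,0]
    - [0.5,0,0]
    - [0.3,0,0]
  fingers: [0,0,0,0,0,0,0,0]

```text
time: 35.72
tool_pos: [0.5411, -0.2336, 0.0493]
tool_rot: [0.472, -0.527, 0.472, 0.527]
contact_force: [-1.7, 0.7, -0.4]
gripper_width: -0.0
```

Call:
servo_tool:
  twist:
    - [0,0,0]
    - [0,0,0]
  xyz:
    - [0.3,0,0]
    - [0.3,0,0]
  fingers: [0,0]

```text
time: 35.98
tool_pos: [0.5469, -0.2337, 0.0493]
tool_rot: [0.472, -0.527, 0.472, 0.527]
contact_force: [-1.0, 0.5, 0.1]
gripper_width: -0.0
```

Call:
servo_tool:
  twist:
    - [0,0,0]
    - [0,0,0]
  xyz:
    - [0.3,0,0]
    - [0.3,0,0]
  fingers: [0,0]

```text
time: 36.22
tool_pos: [0.5521, -0.2336, 0.0492]
tool_rot: [0.471, -0.526, 0.472, 0.528]
contact_force: [-9.0, 1.3, 3.9]
gripper_width: 0.004
```

Call:
servo_tool:
  twist:
    - [0,0,0]
  xyz:
    - [0.3,0,0]
  fingers: [0]

```text
time: 36.35
tool_pos: [0.5548, -0.2334, 0.0492]
tool_rot: [0.471, -0.526, 0.472, 0.528]
contact_force: [-4.8, 3.0, 2.4]
gripper_width: -0.001
```

Call:
servo_tool:
  twist:
    - [0,0,0]
  xyz:
    - [0.3,0,0]
  fingers: [0]

```text
time: 36.48
tool_pos: [0.5585, -0.2335, 0.0491]
tool_rot: [0.472, -0.526, 0.472, 0.527]
contact_force: [-2.3, 0.2, -0.0]
gripper_width: -0.002
```

Call:
servo_tool:
  twist:
    - [0,0,0]
  xyz:
    - [0.2,0,0]
  fingers: [0]

```text
time: 36.6
tool_pos: [0.5617, -0.2341, 0.0496]
tool_rot: [-0.472, 0.527, -0.472, -0.526]
contact_force: [-0.1, -0.4, -0.1]
gripper_width: 0.004
```

Call:
servo_tool:
  twist:
    - [0,0,0]
  xyz:
    - [0.2,0,0]
  fingers: [0]

```text
time: 36.72
tool_pos: [0.5638, -0.2342, 0.0498]
tool_rot: [-0.472, 0.528, -0.472, -0.526]
contact_force: [-0.1, -0.6, 0.2]
gripper_width: -0.004
```

Call:
servo_tool:
  twist:
    - [0,0,0]
  xyz:
    - [0.2,0,0]
  fingers: [0]

```text
time: 36.85
tool_pos: [0.5643, -0.2342, 0.0497]
tool_rot: [0.471, -0.526, 0.472, 0.527]
contact_force: [-8.2, -0.5, 5.2]
gripper_width: 0.001
```

Call:
servo_tool:
  twist:
    - [0,0,0]
    - [0,0,0]
    - [0,0,0]
    - [0,0,0]
    - [0,0,0]
    - [0,0,0]
    - [0,0,0]
    - [0,0,0]
  xyz:
    - [-1,0,0]
    - [-3,0,0]
    - [-4,0,1]
    - [-3,0,5]
    - [0,0,6]
    - [0,0,6]
    - [0,0,6]
    - [0,0,0]
  fingers: [0,0,0,0,0,0,0,0]

```text
time: 37.85
tool_pos: [0.457, -0.2353, 0.2966]
tool_rot: [-0.472, 0.532, -0.471, -0.522]
contact_force: [-0.1, -0.3, 0.2]
gripper_width: -0.003
```

```bash
python3 - <<'E'
from h import *
st=manip.state();print(st["tool_pos"],st["contact_force"]);a=grab("wrist","w17");b=grab("side","s17");grab("scene","sc17")
cm=cam("wrist",st)
Z=lambda im,x0,x1,y0,y1,f,fn: cv2.imwrite("pics/"+fn+".png",cv2.resize(im[y0:y1,x0:x1,::-1],None,fx=f,fy=f,interpolation=cv2.INTER_CUBIC))
Z(b,200,460,130,320,2.9,"s17z")
# predicted front panel edges when home (q0~0.152)
q0=.152
import math
for q in (0,.005,.152):
  for xd in(-.105,-.12):
    print(q,xd,[proj(cm,[.583+(xd+q-q0)*.994-yd*.11,-.230+(xd+q-q0)*.11+yd*.994,.088]).round(1) for yd in (-.16,.16)])
E
```

```text
[ 0.45697565 -0.2353042   0.29664689] [-0.0762546  -0.32900888  0.15979067]
0 -0.105 [array([94.3, 29.3]), array([449.8,  29. ])]
0 -0.12 [array([91.4, 10.5]), array([452.5,  10.1])]
0.005 -0.105 [array([95.2, 35.4]), array([449. ,  35.2])]
0.005 -0.12 [array([92.4, 16.8]), array([451.6,  16.5])]
0.152 -0.105 [array([119. , 191.1]), array([426.6, 192. ])]
0.152 -0.12 [array([116.9, 177.1]), array([428.6, 177.9])]
```

View pics/w17.png

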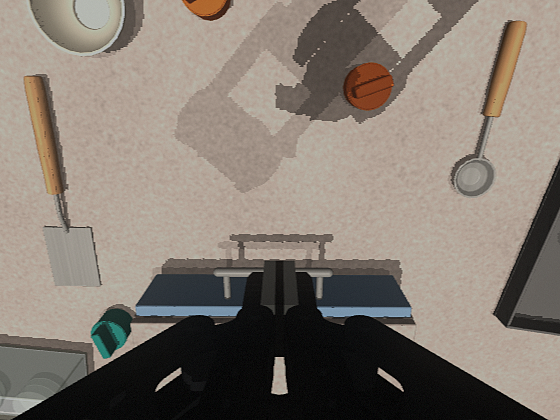

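View pics/s17z.png

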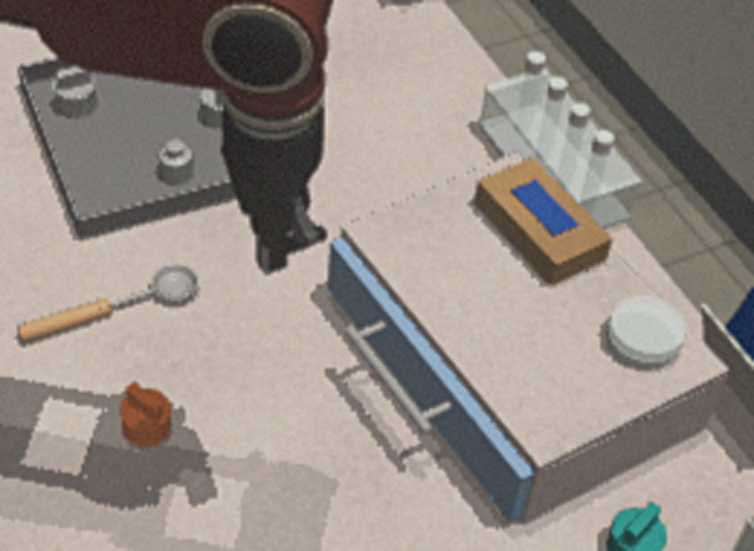

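View pics/sc17.png

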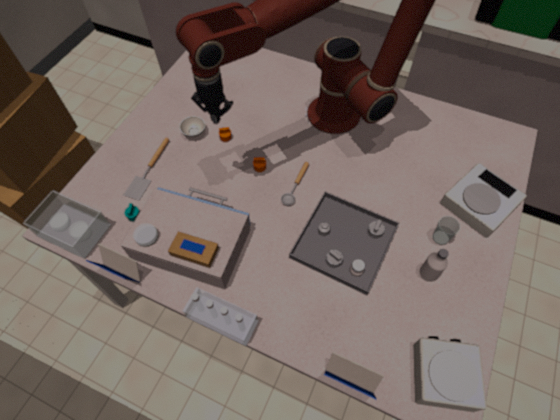

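```bash
python3 - <<'E'
from h import *
st=manip.state();cm=cam("wrist",st)
for p in [(136,317),(412,317),(275,318),(216,272),(331,272)]:
    z=.088 if p[1]>300 else .07; P=onz(cm,*p,z); d=P[:2]-[.583,-.230]; print(p,P.round(3),'xd',round(float(d@[.994,.110]),4),'yd',round(float(d@[-.110,.994]),4))
a=cv2.imread("pics/w17.png");cv2.imwrite("pics/w17z.png",cv2.resize(a[255:330,120:430],None,fx=2.5,fy=2.5,interpolation=cv2.INTER_CUBIC))
E
```

```text
(136, 317) [ 0.637 -0.378  0.088] xd 0.0371 yd -0.1527
(412, 317) [ 0.602 -0.063  0.088] xd 0.037 yd 0.1639
(275, 318) [ 0.62  -0.219  0.088] xd 0.0384 yd 0.0067
(216, 272) [ 0.579 -0.292  0.07 ] xd -0.011 yd -0.0614
(331, 272) [ 0.564 -0.16   0.07 ] xd -0.011 yd 0.0712
```

View pics/w17z.png

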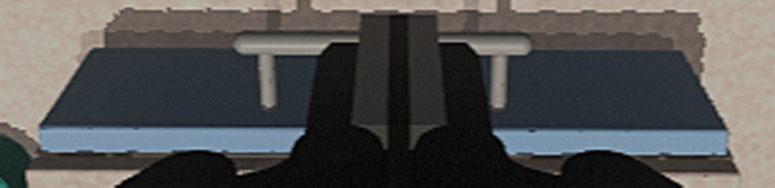

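```bash
python3 - <<'E'
from h import *
import json
from m1 import c3,v
st=manip.state();cm=cam("wrist",st)
def xd(P): d=P[:2]-[.583,-.230]; return (float(d@[.994,.110]).__round__(4),float(d@[-.110,.994]).__round__(4))
for U in [(35,170),(737,173)]:
    p=(120+U[0]/2.5,255+U[1]/2.5)
    print(p,'z.1',xd(onz(cm,*p,.1)),'z.088',xd(onz(cm,*p,.088)))
for U in [(42,152),(725,154)]:
    p=(120+U[0]/2.5,255+U[1]/2.5); print('panel',xd(onz(cm,*p,.088)))
for U in [(220,525),(775,475)]: print('w3',xd(onz(c3,*v(U),.1)))
for U in [(20,220),(770,143)]: print('panel w3',xd(onz(c3,*v(U),.088)))
E
```

```text
A tri [0.44  0.166 0.036] lid [0.44  0.166] [0.44  0.166] fin [0.445 0.167] [0.44  0.165] ang [-177.8, -178.4] 0.029
B tri [0.443 0.244 0.036] lid [0.443 0.244] [0.443 0.244] fin [0.443 0.243] [0.443 0.244] ang [129.4, 131.7] 0.035
C tri [0.449 0.32  0.036] lid [0.449 0.32 ] [0.45 0.32] fin [0.448 0.319] [0.45 0.32] ang [-178.7, -177.8] 0.035
D tri [0.529 0.317 0.036] lid [0.529 0.318] [0.529 0.318] fin [0.53  0.318] [0.529 0.318] ang [-103.3, -101.8] 0.039
E tri [0.599 0.154 0.035] lid [0.599 0.155] [0.599 0.154] fin [0.599 0.155] [0.598 0.155] ang [97.6, 96.0] 0.039
blank tri [ 0.581 -0.322  0.041] [ 0.57718202 -0.31990657  0.052     ] [ 0.57612802 -0.31366921  0.052     ]
blankfin [ 0.57795694 -0.31871074  0.074     ] 72.17063567330108 0.04162906913673256
in [ 0.497 -0.402  0.088] [ 0.462 -0.081  0.088] [ 0.479 -0.242  0.088] ang 6.1763804710349195 0.3225026190566664
out [ 0.484 -0.402  0.088] [ 0.447 -0.084  0.088] [ 0.465 -0.243  0.088] ang 6.469803015519936 0.32056540721069576
handle [ 0.43708276 -0.31601809  0.07      ] [ 0.42353389 -0.17773681  0.07      ] [ 0.43030833 -0.246
[... 157 characters left out ...]
048]
wall (150, 465) [ 0.638 -0.365  0.048]
wall (120, 215) [ 0.505 -0.369  0.048]
wall (685, 150) [ 0.472 -0.104  0.048]
wall (710, 150) [ 0.472 -0.093  0.048]
wall (705, 410) [ 0.605 -0.08   0.048]
wall (690, 475) [ 0.643 -0.084  0.048]
shell edge [ 0.64057684 -0.32034144  0.1       ] [ 0.61332332 -0.06384204  0.1       ]
tote c1 [0.384 0.114 0.032]
tote c1 [0.399 0.38  0.032]
tote c1 [0.665 0.366 0.032]
tote c1 [0.651 0.099 0.032]
(134.0, 323.0) z.1 (0.0364, -0.1503) z.088 (0.0452, -0.1561)
(414.8, 324.2) z.1 (0.0379, 0.1628) z.088 (0.0468, 0.1683)
panel (0.0355, -0.1516)
panel (0.0365, 0.1616)
w3 (0.0473, -0.0961)
w3 (0.0484, 0.1618)
panel w3 (-0.1046, -0.1613)
panel w3 (-0.1038, 0.1612)
```

```bash
python3 - <<'E'
from h import *
print(job.job_done())
E
```

```text
the job is handed in; nothing more can be done
None
```

The job is handed in at about 38 s of the 210 s. The plain tin from the drawer stands in the far-middle place of the tote. The four spouted tins stand in a row in the drawer, spouts to the front, and the drawer is pushed home.

**Last checks:**
- **Drawer:** The push met about 9 N at the detent, then fell to zero as the drawer was drawn in, then rose again at the stop. In the last picture the gap between the front panel and the unit measures about 1 mm.
- **Spouted tins:** Pictures before and during the push show all four upright and facing the front. I could not see them once the drawer was closed.
- **Tote and bench:** In the last scene picture the plain tin from the drawer, the other plain tin, the weight and the jar are all in the tote. The bench objects look where they were at the start. The arm was clear and touching nothing.

**Where things disagreed:**
- **Drawer travel:** An early reading of the unit's front edge was about 10 mm off and made the drawer look 10 mm short of home. A fresh measurement in the last picture cleared that up.
- **Plain tin:** I released it a few mm above the tote floor. Later pictures show it upright.

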